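# Open the ratchet stop of the tin rail, slide the third tin in, close the stop up

### The arm

A 6-joint arm with a two-finger parallel gripper is mounted at the origin on a cart in front of the work surface, level with it; the furniture and walls round the work are solid. World frame = base frame: x ahead of the robot, y to its left, z up, the work surface at z = 0. Lengths are in mm, angles in rad, forces in N, time in s.
With the tool pointing down it reaches from about 300 to 1000 mm from the base axis. Payload 5.1 kg.
Tool frame: the origin (TCP) lies at the very end of the fingers, on their centre line; the grasp point (between the pads) lies 19 mm behind it; z points along the fingers, y is the line along which they close (so a half turn about z gives the same grasp; the last joint's range is limited). The gripper opens to 95 mm and grips with 3 to 60 N. Pads are 20 mm wide; open, the fingers measure 119 mm over their backs; the gripper's body (75 mm by 180 mm) begins 59 mm behind the grasp point.
Start: joints at [1.025, 0.124, 1.65, -0, 1.367, -0.083], TCP at [290.213, 581.602, 177.556] pointing down, gripper open.
Joint ranges: [-2.61, 2.61], [-1.02, 2.33], [0.03, 2.71], [-1.35, 4.49], [0.32, 2.68], [-2.91, 2.91]. Speed limits (rad/s): [2.57, 2.57, 3.14, 3.14, 3.14, 3.14].

### API

Orientations are given as a unit quaternion [w, x, y, z].
In Python, from plant import readout, cams, workorder gives the robot as it stands. The module is installed in compiled form; this text tells all that it offers.
- The arm moves only by the tool jog_arm, never from a script. Its argument "moves" is a list of rows, each a list of 7 numbers: the shift along the world's x, y, z normalised to -1 to 1, where 1 is 40 mm, then the turn, a rotation vector about the world's x, y, z normalised to -1 to 1, where 1 is 5 degrees, then the opening, from 0 (shut) to 1 (fully open). A call has 1 to 8 rows; each row shifts and turns the commanded pose from where the row before left it; what a row does not reach is not made up. A row lasts 1/8 s, in which the tool goes at most 62.5 mm and 10.7 degrees, less where a joint would pass 70% of its speed; a pose out of reach is approached as far as the arm can. A call with a number of a shift or a turn outside -1 to 1 is refused whole. A call with a gripper value outside its range is refused whole. The fingers move at their own pace and stop on an object; "newtons" is the grip in N (left out, the last holds). Time passes only in rows, so rows that do not move let the fingers close. It gives the time, the measured TCP pose, the force, the opening and the grip force at its end, in the units of the state.
- readout.get_state(): the state, without advancing time (a new reading comes with each control period).
- cams.get_image(name): name is "scene" or "top" or "wrist"; returns the picture (384x512x3 uint8, red, green, blue); there is no depth.
- cams.get_calibration(name): a dict with "intrinsics" (3x3 intrinsics, pixels), "k1" (the pictures are not rectified: a ray, as slopes to the right and down, at radius r is drawn at 1 + k1 r^2 times it, then the intrinsics apply), "pose" (4x4, takes a point from camera to world coordinates); the wrist camera has in their place "hand_eye" (4x4, takes a point from camera to tool coordinates, whose origin is the TCP and whose axes are the flange's). Camera axes: x right, y up, looking along -z (the intrinsics and any distortion apply to the point x, -y, -z); pixel columns grow to the right and rows downward; lengths in mm; the calibration is good to about 2 mm. A picture is of the moment at which its call begins: read the wrist's pose just before it. get_calibration takes no time and is no camera call.
- workorder.close_job(): hands the job in; it is judged then, once.
Trained networks look in the newest picture that a camera, given by its name, has taken for a name from the list of things; names that differ only in an ending like _2 or _b are one class to them, and where a whole thing is asked for, a point or a joint stands for the part that bears it (a point fixed in the world has none). Each returns a list of dicts, best first, with "p" (0 to 1); they miss things now and then, are a little off and sometimes report something else, mostly with a low value. They report only what shows in the picture. A call takes as long as a camera call. They do not tell look-alikes from the thing itself.
- cams.boxes_of(name, camera): "rect" ([left, top, width, height] in pixels, round what is visible of it).
The state is a dict: "time_s": time; "qpos": joint angles; "joint_vel": joint speeds; "joint_efforts": joint torques, N m; "tcp_pos": TCP position; "tcp_rot": TCP orientation; "wrist_force": force on the tool from outside, world axes, zero at the start; "wrist_torque": the same for the moment, N m; "finger_gap": finger opening in mm; "gripper_force": force on a finger pad.
Only numpy, scipy, OpenCV 4.12 (cv2) and the standard library are available. Lean on these libraries where they do the work, as an engineer would, in place of code of your own. Each camera call takes 0.05 s, during which the arm holds its last target. There are 200 camera calls.

### The job

Two tins stand in the tin rail and a third was left on the counter in front of it: put it in the row too. Press down the thumb paddle of the sliding end stop and, keeping it pressed, push the stop all the way back as far as it goes; then push the third tin along the counter into the space, up against the bar, and push the stop back up until it holds all three tins snugly in a row. Only press and push with the fingers: lift nothing, tip nothing, and leave the two tins already in the rail and the other things on the counter where they are.

Things in the scene. Friction and masses are not known exactly. Their poses are not given: they have to be found in the camera images.
- tin_rail: Fixed rail for tins, on the counter. Origin on the counter mid-lane; x away from the robot, y to the left along the bar, z up. Aluminium bar behind the lane: front face at x = 45.5 mm, 14 mm thick, top at 26 mm with 3.5 mm teeth, ends at y = -277 mm. No floor, no front edge: tins slide in over the counter toward +x; a tin touching the bar has its centre at x = 2 mm.
- fixed_end (a point): Middle of the inner (right) face of the rail's fixed end plate, at rail x = 12 mm, y = 132.5 mm; the rail's axes. The plate is 42 mm high and reaches 50 mm to the front and to the back of this point. The first tin stands against it.
- end_stop (a joint): Place of the sliding stop, m: its face toward the tins is at rail y = -(0.045 + value). Grows as it is pushed back to the right; range 0 to 0.125 (a stop screw near the end of the bar). Snug on three tins: 0.082. Friction about 1.5 N. The ratchet lets it go left (toward the tins) at any time, clicking, at about 5 N, but stops it going right within a tooth (7.5 mm) unless the paddle is held down.
- release_lever (a joint): Angle of the release lever on the end stop, rad: 0.22 = thumb paddle fully down; at rest 0 to 0.14, as the pawl may stand on the slope of a tooth. A spring brings the paddle up again (2.5 N at first, 5 N fully down). The ratchet is free above about 0.16 rad.
- paddle (a point): Middle of the top of the thumb paddle, a flat steel pad over the bar, 28 mm (rail x) by 42 mm (rail y), 73 mm right of the stop's face, 48 mm above the counter at lever joint 0; it goes 9 mm down and tilts with the lever. At its right edge, 21 mm from this point, stands a lip 8 mm high against which a fingertip can push to the right. 21 mm to its left begins the black saddle, 50 mm high.
- stop_back (a point): Point on the back (right) face of the end stop's black plate, 25 mm above the counter, where it can be pushed to the left; the rail's axes. The plate is 8 mm thick, 3 to 47 mm high, and reaches 24 mm to the front of this point (rail -x); 26 mm behind it begins the saddle on the bar. Right of the plate the counter is free for a finger.
- stray_tin: The tin left on the counter in front of the rail, 86.4 mm in diameter, 40 mm high, 0.16 to 0.33 kg; origin at the centre of its underside, z up.
- tin_a: Tin that stands in the rail next to the fixed end, the same size and look; origin at the centre of its underside.
- tin_b: Tin that stands in the rail next to the end stop, the same size and look; origin at the centre of its underside.
- garlic: Bystander: garlic bulb, 61 x 60 x 59 mm, at the left in front; origin at the centre of its underside.
- timer: Bystander: wind-up kitchen timer, 67 mm wide, 56 mm high, at the left in front; origin at the centre of its underside.
- spice_jar: Bystander: spice jar with a screw cap, 45 mm wide, 100 mm high, at the left in front; origin at the centre of its underside.
- jam_jar: Bystander: glass jar with a flat lid, 59 mm wide, 89 mm high, on the chopping board (21 mm thick) at the right; origin at the centre of its underside.
Mind the look-alikes: they are no part of the job. Leave any orange look-alike of the stray_tin alone.

How it is judged (in metres and radians):
On the way, in this order (a step that is already met when the one before it is completed fails the run):
1. the thumb paddle is pressed down (value of joint release_lever above 0.16 rad), for 0.1 s.
2. with the paddle pressed the stop is pushed all the way back (at least 110 of its 125 mm) (value of joint end_stop above 0.11 m), for 0.1 s.
3. the third tin stands in the space between the second tin and the stop, against the bar (within 12 mm) (x of stray_tin in the frame of tin_rail between -0.01 and 0.02 m and y of stray_tin in the frame of tin_rail between -0.145 and -0.07 m), for 0.2 s.
At the end, for the whole second after the job is handed in: All three tins stand upright and still on the counter in one row in the rail, each within 12 mm of touching the bar, and the end stop is up against them with no more than 5 mm of play in all (end_stop below 0.0875), its pawl back down on the teeth (all of step 3 and x of tin_a in the frame of tin_rail between -0.01 and 0.02 m and angle between each of tin_a, tin_b, stray_tin's own z axis and vertical below 0.06 rad and height (world z) of each of tin_a, tin_b, stray_tin below 0.003 m and linear speed of each of tin_a, tin_b, stray_tin below 0.01 m/s and x of tin_b in the frame of tin_rail between -0.01 and 0.02 m and value of joint end_stop below 0.0875 m and value of joint release_lever below 0.16 rad).
It fails at once if a tin is lifted off the counter (over 6 mm) or tipped (over 0.2 rad) (height (world z) of any of tin_a, tin_b, stray_tin above 0.006 m or angle between any of tin_a, tin_b, stray_tin's own z axis and vertical above 0.2 rad).
It fails at once if one of the two tins already in the rail is moved more than 20 mm (distance of any of tin_a, tin_b from where it was at the start of the episode above 0.02 m).
It fails at once if a bystander (garlic, timer, spice jar, jam jar) is moved more than 20 mm (distance of any of garlic, timer, spice_jar, jam_jar from where it was at the start of the episode above 0.02 m).
It also fails if it takes over 72 s, if anything falls off the work surface, if the arm or the gripper's body presses on something with over 40 N, if the wrist force passes 120 N, or if a joint passes its speed limit or range.

## Working session

There is one attempt and no reset: what is moved stays moved. The work goes in short steps, Python scripts to look and compute and a tool call to move; the robot and the scene stay as the last step left them, time stands still between calls to the robot, and variables do not carry over. Pictures are saved under pics/ and viewed, at most 10 in all, crops included, and the job is handed in when it is done.

Besides the shell and the picture viewer there is one more tool, called after "Emit:" as name(argument=value, ...) on one line, values as JSON. jog_arm: Moves the arm, as the interface text tells. Its arguments: {"type":"object","properties":{"moves":{"type":"array","items":{"type":"array","items":{"type":"number","minimum":-1,"maximum":1}}},"newtons":{"type":"number"}},"required":["moves"]}

```bash
mkdir -p pics; cat > h.py <<'E'
import numpy as np, cv2
from plant import readout, cams, workorder
def snap(n,f):
    im=cams.get_image(n); cv2.imwrite('pics/'+f,im[:,:,::-1]); return im
def cal(n):
    c=cams.get_calibration(n); K=np.array(c['intrinsics']); k=c['k1']
    if 'pose' in c: T=np.array(c['pose'])
    else:
        from scipy.spatial.transform import Rotation as R
        s=readout.get_state(); q=s['tcp_rot']; W=np.eye(4); W[:3,:3]=R.from_quat([q[1],q[2],q[3],q[0]]).as_matrix(); W[:3,3]=s['tcp_pos']; T=W@np.array(c['hand_eye'])
    return K,k,T
def p2w(n,u,v,z,C=None):
    K,k,T=C or cal(n); p=cv2.undistortPoints(np.array([[[u,v]]],float),K,np.array([k,0,0,0.]))[0,0]
    d=T[:3,:3]@np.array([p[0],-p[1],-1]); o=T[:3,3]; return (o+d*(z-o[2])/d[2]).round(1)
def w2p(n,P,C=None):
    K,k,T=C or cal(n); c=np.linalg.inv(T)@np.array([*P,1.]); x,y=c[0]/-c[2],-c[1]/-c[2]; r=1+k*(x*x+y*y); return (K[0,0]*x*r+K[0,2],K[1,1]*y*r+K[1,2])
E
python3 - <<'E'
from h import *
for n in ['scene','top']:
    im=snap(n,n+'.png')
    for t in ['tin_rail','end_stop','stray_tin','paddle','garlic','timer','spice_jar','jam_jar']:
        print(n,t,[(np.round(b['rect']).tolist(),round(b['p'],2)) for b in cams.boxes_of(t,n)][:5])
    print(cal(n))
a=cv2.imread('pics/scene.png');b=cv2.imread('pics/top.png')
s=readout.get_state();print(s['tcp_pos'],s['tcp_rot'],s['wrist_force'],s['finger_gap'])
E
```

```text
scene tin_rail [([225.0, 147.0, 70.0, 87.0], 0.69)]
scene end_stop [([229.0, 205.0, 27.0, 28.0], 0.58), ([248.0, 177.0, 32.0, 24.0], 0.53)]
scene stray_tin [([252.0, 242.0, 27.0, 29.0], 0.97), ([228.0, 206.0, 29.0, 27.0], 0.64)]
scene paddle [([266.0, 186.0, 12.0, 14.0], 0.44)]
scene garlic [([200.0, 175.0, 18.0, 15.0], 0.45)]
scene timer [([203.0, 176.0, 14.0, 12.0], 0.41)]
scene spice_jar [([191.0, 140.0, 14.0, 29.0], 0.78)]
scene jam_jar [([320.0, 260.0, 22.0, 38.0], 0.97), ([188.0, 145.0, 18.0, 24.0], 0.15)]
(array([[360.27749706,   0.        , 256.4869146 ],
       [  0.        , 360.27749706, 192.17275075],
       [  0.        ,   0.        ,   1.        ]]), -0.09333812250243045, array([[ 8.82346340e-01,  3.20099419e-01, -3.44965649e-01,
         9.32210611e+01],
       [-4.70242602e-01,  6.28297141e-01, -6.19769794e-01,
        -6.77407244e+02],
       [ 1.83529794e-02,  7.09069154e-01,  7.04900066e-01,
         9.08483475e+02],
       [ 0.00000000e+00,  0.00000000e+00,  0.00000000e+00,
         1.00000000e+00]]))
top tin_rail [([163.0, 154.0, 140.0, 30.0], 0.88)]
top end_sto
[... 489 characters left out ...]
0, 31.0, 19.0], 0.7)]
(array([[430.05093291,   0.        , 253.99082755],
       [  0.        , 430.05093291, 195.97317356],
       [  0.        ,   0.        ,   1.        ]]), -0.03189416480042476, array([[-7.41177171e-03,  9.96284900e-01, -8.57989667e-02,
         3.62460882e+02],
       [-9.99972506e-01, -7.40419297e-03,  4.06558230e-04,
         5.15186627e+01],
       [-2.30224280e-04,  8.57996210e-02,  9.96312387e-01,
         1.33988423e+03],
       [ 0.00000000e+00,  0.00000000e+00,  0.00000000e+00,
         1.00000000e+00]]))
[290.22369443 581.60291287 177.60581924] [7.62009489e-06 2.29347743e-01 9.73344550e-01 2.09608170e-05] [-0.89327987 -0.31048237 -0.22970473] 95.04033998176702
```

View pics/top.png

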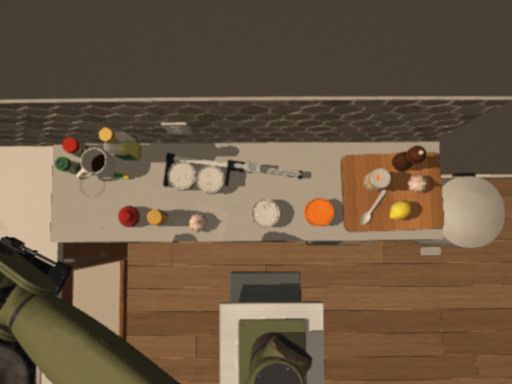

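View pics/scene.png

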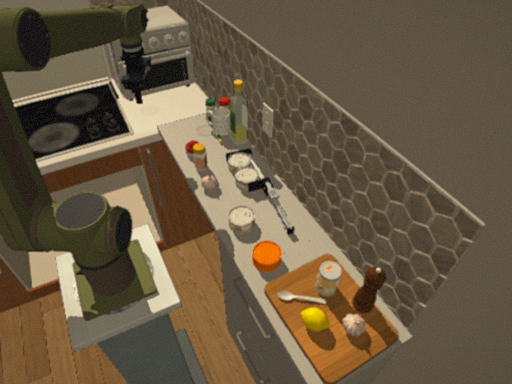

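Top picture: the white tins in the rail are at (183,176) and (211,179), the stop and bar run from (230,170) to (300,175). Two things could be the stray tin: the white tin at (266,212) and the orange one at (319,212). The white one fits, since it looks the same as the rail tins and the orange one is the look-alike. The enlarged crop should confirm that.

```bash
python3 - <<'E'
from h import *
a=cv2.imread('pics/top.png')[145:235,155:345]
cv2.imwrite('pics/c1.png',cv2.resize(a,None,fx=4.2,fy=4.2,interpolation=cv2.INTER_CUBIC))
for nm,u,v,z in [('stray',266,212.5,40),('a',183,176,40),('b',211,179,40),('barL',168,158,40),('barR',301,175,26),('garlic',197,221,40),('spice',157,217,100),('orange',319,212,40)]:
    print(nm,p2w('top',u,v,z))
print(cams.get_calibration('wrist'))
E
```

```text
stray [424.  15.  40.]
a [537.1 267.   40. ]
b [527.3 181.5  40. ]
barL [593.1 313.4  40. ]
barR [539.4 -94.3  26. ]
garlic [399.8 223.7  40. ]
spice [410.4 331.4 100. ]
orange [ 424.3 -145.4   40. ]
{'intrinsics': array([[297.50219555,   0.        , 254.11072671],
       [  0.        , 297.50219555, 193.86311871],
       [  0.        ,   0.        ,   1.        ]]), 'k1': -0.07454307927187476, 'hand_eye': array([[-1.05091207e-03,  9.66206972e-01,  2.57765363e-01,
         7.14577377e+01],
       [ 9.99999035e-01,  7.81159704e-04,  1.14890961e-03,
        -7.02336121e-01],
       [ 9.08728561e-04,  2.57766321e-01, -9.66206861e-01,
        -2.06642885e+02],
       [ 0.00000000e+00,  0.00000000e+00,  0.00000000e+00,
         1.00000000e+00]])}
```

View pics/c1.png

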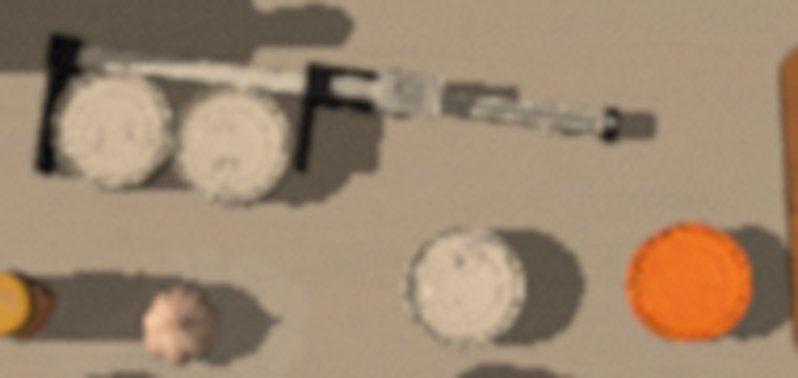

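The crop confirms it: the white tin at crop (467,285) matches the rail tins, and the orange one at (690,282) stays. I'm moving over the stop with the fingers shut.

Emit:
jog_arm(moves=[[0,-1,0.2,0,0,0.5,0],[0,-1,0.2,0,0,0.5,0],[0,-1,0.2,0,0,0.5,0],[0,-1,0,0,0,0.5,0],[0.5,-1,0,0,0,0.5,0],[0.5,-1,0,0,0,0.5,0],[0.5,-1,0,0,0,0.5,0],[0.5,-1,0,0,0,0.5,0]])

```text
time_s: 1.9
tcp_pos: [370.7, 260.3, 201.8]
tcp_rot: [0.0, 0.056, 0.998, 0.0]
wrist_force: [0.9, 0.8, -0.1]
finger_gap: 20.7
gripper_force: 0.0
```

Emit:
jog_arm(moves=[[1,-1,0,0,0,0,0],[1,-1,0,0,0,0,0],[1,-1,0,0,0,0,0],[0.5,-1,0,0,0,0,0],[0,-1,0,0,0,0,0],[0,0,0,0,0,0,0],[0,0,0,0,0,0,0]])

```text
time_s: 2.78
tcp_pos: [510.2, 61.9, 201.6]
tcp_rot: [0.0, 0.057, 0.998, 0.0]
wrist_force: [-0.4, 0.6, 0.2]
finger_gap: 0.5
gripper_force: 0.0
```

```bash
python3 - <<'E'
from h import *
s=readout.get_state();print(s['time_s'],s['tcp_pos'],s['tcp_rot'],s['wrist_force'],s['finger_gap'])
C=cal('wrist')
a=snap('wrist','w1.png')
for t in ['end_stop','stray_tin','paddle','stop_back']:
    print(t,[(np.round(b['rect']).tolist(),round(b['p'],2)) for b in cams.boxes_of(t,'wrist')][:5])
cv2.imwrite('pics/w1b.png',cv2.resize(cv2.imread('pics/w1.png'),(768,576),interpolation=cv2.INTER_CUBIC))
np.savez('w1.npz',K=C[0],k=C[1],T=C[2])
E
```

```text
2.775 [510.19005598  61.91483821 201.64827666] [8.74945939e-05 5.69621001e-02 9.98376313e-01 2.21364048e-04] [-0.44381017  0.63575748  0.15110306] 0.46970384965605916
end_stop [([236.0, 163.0, 81.0, 64.0], 0.59)]
stray_tin [([171.0, 74.0, 75.0, 73.0], 0.91), ([46.0, 93.0, 86.0, 69.0], 0.6), ([142.0, 150.0, 319.0, 81.0], 0.54)]
paddle [([235.0, 205.0, 66.0, 23.0], 0.84)]
stop_back [([241.0, 164.0, 78.0, 63.0], 0.73)]
```

View pics/w1b.png

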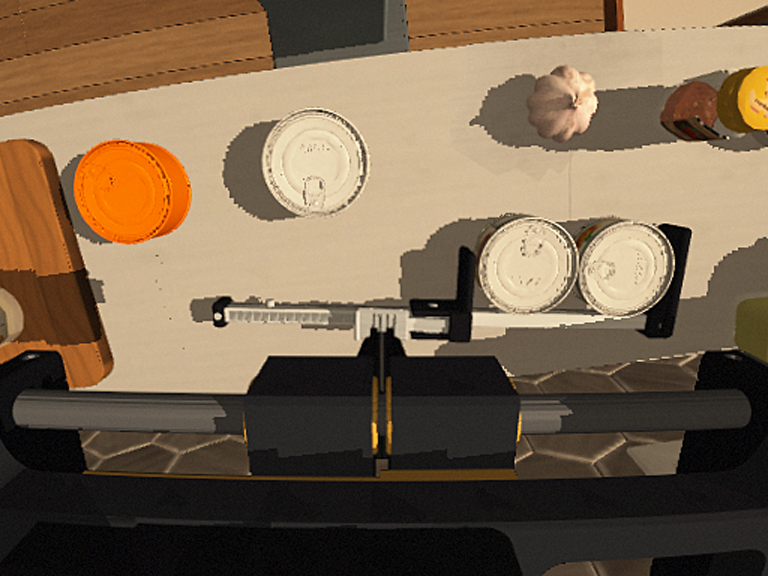

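Wrist picture at 1.5x: stray tin (315,160), rail tins (527,263) and (626,265), stop plate (465,290), paddle about (381,321) with its lip at x≈356, and the bar end at (222,311).

```bash
python3 - <<'E'
from h import *
d=np.load('w1.npz');C=(d['K'],float(d['k']),d['T'])
f=lambda u,v,z:p2w('wrist',u/1.5,v/1.5,z,C)
P={n:f(u,v,z) for n,u,v,z in [('stray',315,160,40),('b',527,263,40),('a',626,265,40),('padL',408,320,48),('lip',357,320,54),('plate_br_top',456,338,47),('plateface_front',470,247,47),('plateback_front',458,247,47),('barR_front',228,323,26),('barR_back',228,302,26),('fixedface',660,330,42),('fixed_front',675,226,42)]}
for k,v in P.items(): print(k,v)
y=P['a'][:2]-P['b'][:2]; print(np.linalg.norm(y),np.arctan2(-y[0],y[1]))
th=-0.118
for t in (np.arctan2(-y[0],y[1]),):
  X=np.array([np.cos(t),np.sin(t)]);Y=np.array([-X[1],X[0]]); O=(P['a'][:2]+P['b'][:2])/2-2*X-46.1*Y
  for k,v in P.items(): print(k,((v[:2]-O)@X).round(1),((v[:2]-O)@Y).round(1))
  print(O,X,Y,'paddle',O+52*X-118*Y)
s=P; 
print('top a,b,stray',p2w('top',183,176,40))
E
```

```text
stray [422.9  17.5  40. ]
b [526.2 183.1  40. ]
a [537.6 269.7  40. ]
padL [562.3  77.6  48. ]
lip [555.4  35.1  54. ]
plate_br_top [583.8 117.3  47. ]
plateface_front [505.9 134.4  47. ]
plateback_front [504.8 124.6  47. ]
barR_front [554.2 -85.2  26. ]
barR_back [534.5 -81.1  26. ]
fixedface [600.7 302.4  42. ]
fixed_front [507.9 311.5  42. ]
87.34712359316704 -0.13088713679923805
stray -78.8 -175.2
b 2.0 2.4
a 2.0 89.8
padL 51.6 -97.5
lip 50.3 -140.5
plate_br_top 67.7 -55.3
plateface_front -11.8 -48.5
plateback_front -11.6 -58.4
barR_front 64.8 -259.9
barR_back 44.7 -258.4
fixedface 60.3 130.4
fixed_front -32.9 127.3
[523.90042347 180.95534382] [ 0.9914465  -0.13051374] [0.13051374 0.9914465 ] paddle [560.05501987  57.17794217]
top a,b,stray [537.1 267.   40. ]
```

Emit:
jog_arm(moves=[[0.6,-0.1,0,0,0,0,0],[0.63,-0.135,0,0,0,0,0],[0,0,-1,0,0,0,0],[0,0,-1,0,0,0,0],[0,0,-1,0,0,0,0],[0,0,-0.45,0,0,0,0],[0,0,0,0,0,0,0]])

```text
time_s: 3.9
tcp_pos: [558.5, 52.6, 62.5]
tcp_rot: [-0.001, 0.057, 0.998, -0.0]
wrist_force: [-0.5, -0.0, 0.6]
finger_gap: 0.3
gripper_force: 0.0
```

```bash
python3 - <<'E'
from h import *
s=readout.get_state();print(s['time_s'],s['tcp_pos'],s['wrist_force'])
C=cal('wrist'); a=snap('wrist','w2.png'); t=s['tcp_pos']
print('tip px',w2p('wrist',t,C),'origin',p2w('wrist',0,0,0,C))
cv2.imwrite('pics/w2b.png',cv2.resize(a[120:270,130:400,::-1],None,fx=2.9,fy=2.9,interpolation=cv2.INTER_CUBIC))
np.savez('w2.npz',K=C[0],k=C[1],T=C[2])
E
```

```text
3.9 [558.52415834  52.55215767  62.49515019] [-0.51186543 -0.02832292  0.61204153]
tip px (np.float64(255.78598793898675), np.float64(215.85046035344112)) origin [ 357.3 -151.     0. ]
```

View pics/w2b.png

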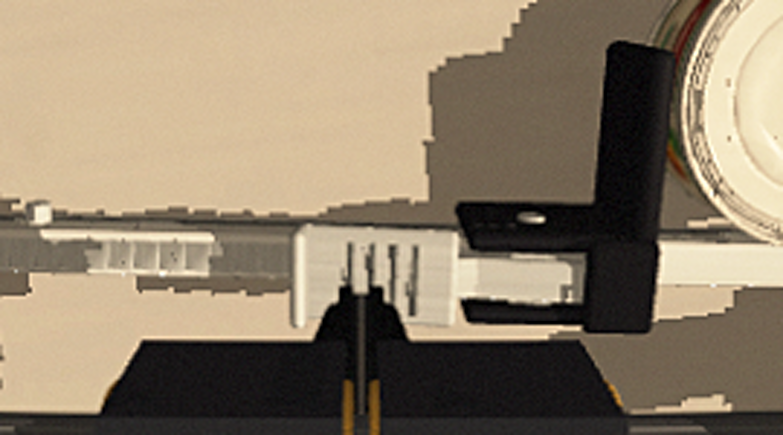

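The picture shows the fingertip over the paddle: pad at crop x 293–458, rows 225–327, tip at (365,278). Pressing down now.

Emit:
jog_arm(moves=[[0,0,-0.3,0,0,0,0],[0,0,-0.15,0,0,0,0],[0,0,-0.05,0,0,0,0],[0,0,-0.05,0,0,0,0],[0,0,0,0,0,0,0]])

```text
time_s: 4.58
tcp_pos: [559.4, 52.2, 41.6]
tcp_rot: [0.0, 0.057, 0.998, 0.0]
wrist_force: [-0.6, 0.3, 0.2]
finger_gap: 0.1
gripper_force: 0.0
```

Emit:
jog_arm(moves=[[0,0,-0.04,0,0,0,0],[0,0,-0.03,0,0,0,0],[0,0,0,0,0,0,0],[0,0,0,0,0,0,0]])

```text
time_s: 5.08
tcp_pos: [559.4, 52.2, 38.8]
tcp_rot: [0.0, 0.057, 0.998, -0.0]
wrist_force: [-0.1, -0.4, -0.2]
finger_gap: 0.7
gripper_force: 0.0
```

No force yet, so I'm looking.

```bash
python3 - <<'E'
from h import *
s=readout.get_state();print(s['time_s'],s['tcp_pos'],s['wrist_force'],s['wrist_torque'],np.round(s['joint_efforts'],1))
C=cal('wrist'); a=snap('wrist','w3.png'); t=s['tcp_pos']
print('tip px',w2p('wrist',t,C))
cv2.imwrite('pics/w3b.png',cv2.resize(a[150:270,150:350,::-1],None,fx=4,fy=4,interpolation=cv2.INTER_CUBIC))
E
```

```text
5.075 [559.43231881  52.1968234   38.77174205] [-0.10214693 -0.37768175 -0.24991389] [0.0082971  0.02620873 0.01136251] [ -0.  -35.1 -32.3  -0.    0.1   0. ]
tip px (np.float64(255.78630886015463), np.float64(215.85184649222523))
```

View pics/w3b.png

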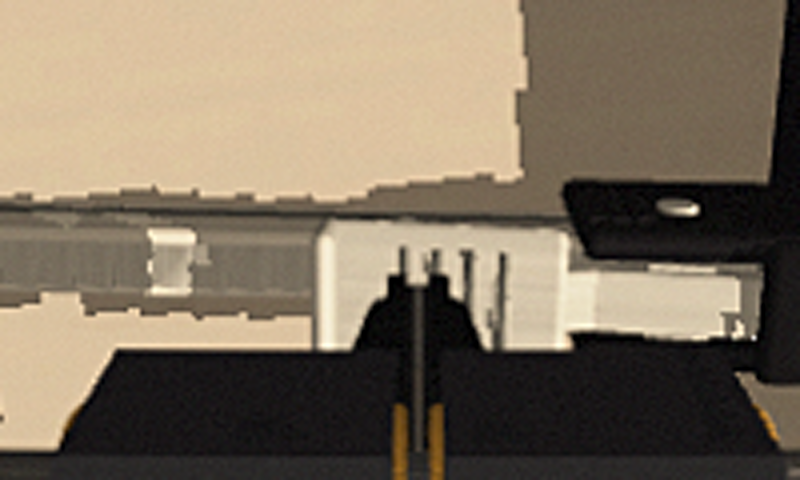

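The tip at crop (420,275) lies over the paddle (x 318–570) with no contact force yet. I'll carry on down in small steps.

Emit:
jog_arm(moves=[[0,0,-0.05,0,0,0,0],[0,0,0,0,0,0,0],[0,0,0,0,0,0,0]])

```text
time_s: 5.5
tcp_pos: [559.4, 52.2, 36.7]
tcp_rot: [-0.0, 0.057, 0.998, -0.0]
wrist_force: [-0.8, -0.2, -0.1]
finger_gap: 0.6
gripper_force: 0.0
```

Emit:
jog_arm(moves=[[0,0,-0.05,0,0,0,0],[0,0,0,0,0,0,0],[0,0,0,0,0,0,0]])

```text
time_s: 5.88
tcp_pos: [559.4, 52.2, 34.7]
tcp_rot: [-0.0, 0.057, 0.998, -0.0]
wrist_force: [0.0, 0.9, 0.7]
finger_gap: 0.4
gripper_force: 0.0
```

```bash
python3 - <<'E'
from h import *
d=np.load('w2.npz');C2=(d['K'],float(d['k']),d['T'])
s=readout.get_state();print(s['tcp_pos'],s['wrist_force'])
C4=cal('wrist'); a4=snap('wrist','w4.png')
a2=cv2.imread('pics/w2.png');a3=cv2.imread('pics/w3.png')
# column profiles, paddle front edge row
for nm,a,c in (('w2',a2,248),('w3',a3,245),('w3',a3,282),('w4',a4[:,:,::-1],245),('w4',a4[:,:,::-1],282)):
    print(nm,c,a[192:240,c].mean(1).astype(int).tolist())
for nm,a,r in (('w2',a2,216),('w3',a3,218),('w4',a4[:,:,::-1],218)):
    print(nm,r,a[r,222:300].mean(1).astype(int).tolist())
C3=(C4[0],C4[1],C4[2].copy()); C3[2][2,3]+=4.1
for nm,C,uv in (('w2',C2,(130+458/2.9,120+276/2.9)),('w3',C3,(150+570/4,150+285/4)),('w2 lip',C2,(130+300/2.9,120+276/2.9)),('w3lip',C3,(150+325/4,150+285/4)),('w2 front',C2,(130+380/2.9,120+226/2.9)),('w3 front',C3,(150+440/4,150+222/4))):
    print(nm,[p2w('wrist',*uv,z,C)[:2].tolist() for z in (50,44,38,32)])
E
```

```text
[559.36491822  52.21909552  34.69871681] [0.0472963  0.90519875 0.68668061]
w2 248 [95, 99, 98, 100, 81, 51, 138, 183, 184, 185, 186, 191, 195, 199, 196, 196, 196, 198, 196, 199, 167, 143, 145, 114, 89, 160, 106, 9, 1, 0, 3, 9, 6, 10, 6, 10, 9, 8, 13, 14, 9, 5, 3, 9, 9, 17, 22, 27]
w3 245 [193, 191, 193, 202, 141, 89, 97, 102, 102, 106, 100, 59, 44, 162, 189, 184, 187, 186, 189, 194, 194, 194, 192, 193, 192, 197, 197, 198, 204, 210, 213, 206, 127, 29, 4, 11, 8, 9, 3, 10, 10, 10, 11, 1, 6, 20, 21, 19]
w3 282 [97, 98, 97, 101, 101, 100, 101, 99, 99, 101, 98, 83, 43, 68, 70, 135, 179, 186, 191, 190, 191, 195, 197, 202, 199, 191, 195, 199, 197, 189, 190, 198, 193, 193, 196, 193, 190, 191, 189, 186, 193, 196, 201, 199, 210, 111, 19, 19]
w4 245 [192, 193, 190, 192, 194, 206, 145, 90, 100, 100, 103, 101, 80, 43, 46, 139, 184, 186, 186, 188, 191, 191, 196, 195, 194, 196, 197, 199, 206, 202, 208, 212, 135, 31, 0, 3, 9, 7, 5, 7, 11, 6, 10, 6, 4, 14, 25, 22]
w4 282 [98, 96, 100, 100, 98, 101, 99, 102, 99, 98, 103, 100, 100, 65, 44, 82, 90, 151, 180, 189, 189, 190, 189, 199, 199, 200, 197, 193, 
[... 957 characters left out ...]
92, 193, 193, 192, 192, 195, 189, 192, 197, 183, 130, 130, 101, 29, 84, 161, 202, 202, 178, 97, 70, 40, 63, 102, 149, 187, 202, 203, 174, 54, 61, 141, 190, 198, 195, 194, 203, 171, 58, 87, 161, 204, 200, 196, 194, 197, 200, 197, 196, 196, 199, 199, 199, 214, 238, 209, 81, 94, 96, 96, 97, 99, 100]
w2 [[565.1, 77.0], [567.2, 77.5], [569.4, 78.0], [571.5, 78.5]]
w3 [[562.4, 77.6], [564.7, 78.2], [567.0, 78.7], [569.3, 79.3]]
w2 lip [[560.3, 34.9], [562.3, 34.2], [564.3, 33.6], [566.2, 32.9]]
w3lip [[557.5, 35.1], [559.6, 34.4], [561.8, 33.7], [563.9, 32.9]]
w2 front [[548.9, 57.7], [550.6, 57.7], [552.2, 57.6], [553.9, 57.6]]
w3 front [[548.4, 56.3], [550.2, 56.2], [552.1, 56.1], [553.9, 56.1]]
```

```bash
python3 - <<'E'
from h import *
s=snap('scene','s4.png')[:,:,::-1]
w=cv2.imread('pics/w4.png')
A=cv2.resize(w[170:260,210:310],(400,360),interpolation=cv2.INTER_CUBIC)
u,v=map(int,w2p('scene',readout.get_state()['tcp_pos']));print(u,v)
B=cv2.resize(s[v-40:v+50,u-50:u+50],(400,360),interpolation=cv2.INTER_CUBIC)
cv2.imwrite('pics/m4.png',np.hstack([A,B]))
E
```

```text
271 195
```

View pics/m4.png

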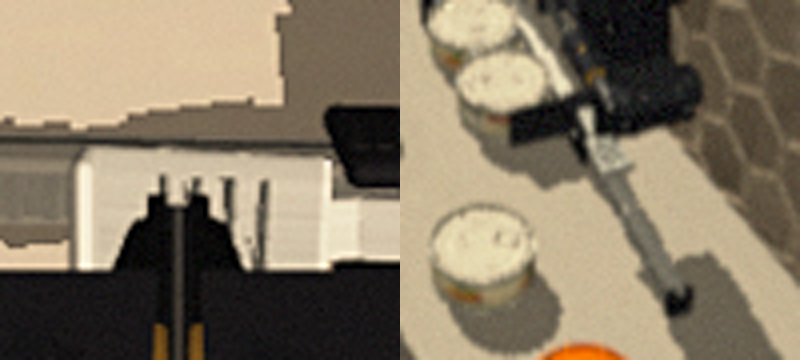

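```bash
python3 - <<'E'
from h import *
s=cv2.imread('pics/s4.png'); o=[]
for f in ('w1','w2','w4'):
    w=cv2.imread(f'pics/{f}.png')[192:242,228:288]; o.append(cv2.resize(w,(264,220),interpolation=cv2.INTER_NEAREST))
B=cv2.resize(s[160:205,240:308],(480,318),interpolation=cv2.INTER_CUBIC)
t=snap('top','t4.png')[:,:,::-1]; D=cv2.resize(t[145:195,215:270],(312,318),interpolation=cv2.INTER_CUBIC)
cv2.imwrite('pics/m5.png',np.vstack([np.hstack(o),np.hstack([B,D])]))
E
```

```text
(no output)
```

View pics/m5.png

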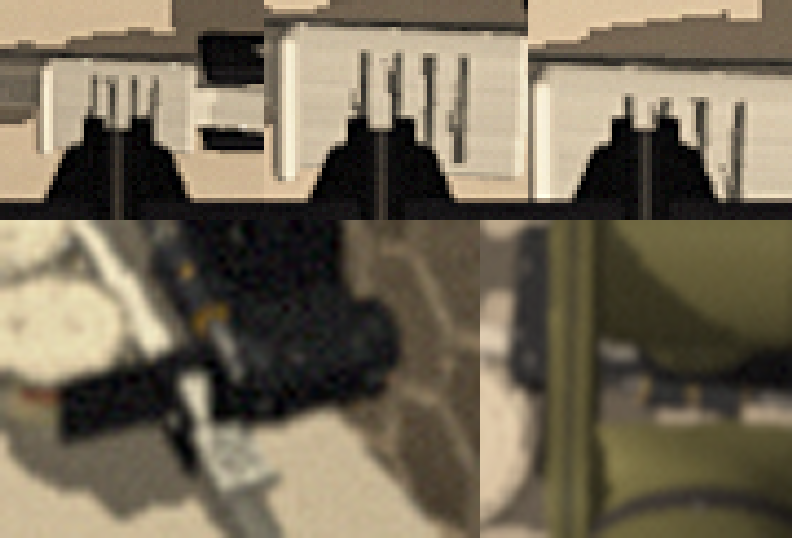

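```bash
python3 - <<'E'
from h import *
d=np.load('w2.npz');C2=(d['K'],float(d['k']),d['T'])
d=np.load('w1.npz');C1=(d['K'],float(d['k']),d['T'])
def ray(C,u,v):
    a=p2w('x',u,v,0,C);o=C[2][:3,3];q=a-o;return o,q/np.linalg.norm(q)
def tri(*R):
    A=np.zeros((3,3));b=np.zeros(3)
    for o,q in R:
        M=np.eye(3)-np.outer(q,q);A+=M;b+=M@o
    P=np.linalg.solve(A,b);return P.round(1),[round(float(np.linalg.norm((np.eye(3)-np.outer(q,q))@(P-o))),1) for o,q in R]
S=cal('scene');T=cal('top')
print('paddle s,w2',tri(ray(S,274,193.3),ray(C2,259.7,215.2)))
print('paddle s,t',tri(ray(S,274,193.3),ray(T,252.6,166.9)))
print('stray s(242,215?) proj',w2p('x',(423,16,40),S),w2p('x',(423,16,0),S),'b',w2p('x',(526.5,182,40),S))
for z in (30,40,48):print(w2p('x',(560.5,57.5,z),S))
E
```

```text
paddle s,w2 (array([567.7,  54.7,  39.4]), [1.5, 1.5])
paddle s,t (array([565.6,  53.5,  41.7]), [2.5, 2.5])
stray s(242,215?) proj (np.float64(240.5881587796436), np.float64(215.41101873041512)) (np.float64(240.74846888143193), np.float64(223.47397821572588)) b (np.float64(245.9772931066253), np.float64(174.68579797781155))
(np.float64(271.2331274204986), np.float64(195.5506781139538))
(np.float64(271.37157263603456), np.float64(193.49155561207667))
(np.float64(271.4834112996342), np.float64(191.82716007064943))
```

Emit:
jog_arm(moves=[[0,0,-0.05,0,0,0,0],[0,0,-0.05,0,0,0,0],[0,0,0,0,0,0,0]])

```text
time_s: 6.4
tcp_pos: [559.1, 52.2, 30.4]
tcp_rot: [-0.0, 0.057, 0.998, -0.0]
wrist_force: [0.1, 0.0, -0.1]
finger_gap: 0.3
gripper_force: 0.0
```

```bash
python3 - <<'E'
from h import *
s=snap('scene','s5.png')[:,:,::-1]
B=cv2.resize(s[150:210,235:315],(800,600),interpolation=cv2.INTER_LANCZOS4)
B=cv2.convertScaleAbs(B,alpha=1.5,beta=30)
st=readout.get_state();p=np.array(st['tcp_pos']);print(p,st['wrist_force'])
S=cal('scene')
for q,c in (((0,0,0),(0,0,255)),((0,0,78),(255,0,0)),((-37,-94,78),(0,255,0)),((-37,86,78),(0,255,0)),((37,-86,78),(0,255,0))):
    u,v=w2p('x',p+q,S); cv2.circle(B,(int((u-235)*10),int((v-150)*10)),5,c,-1)
cv2.imwrite('pics/s5b.png',B)
E
```

```text
[559.27840583  52.20048065  30.55266783] [-0.36435839 -0.04914518  0.06972083]
```

View pics/s5b.png

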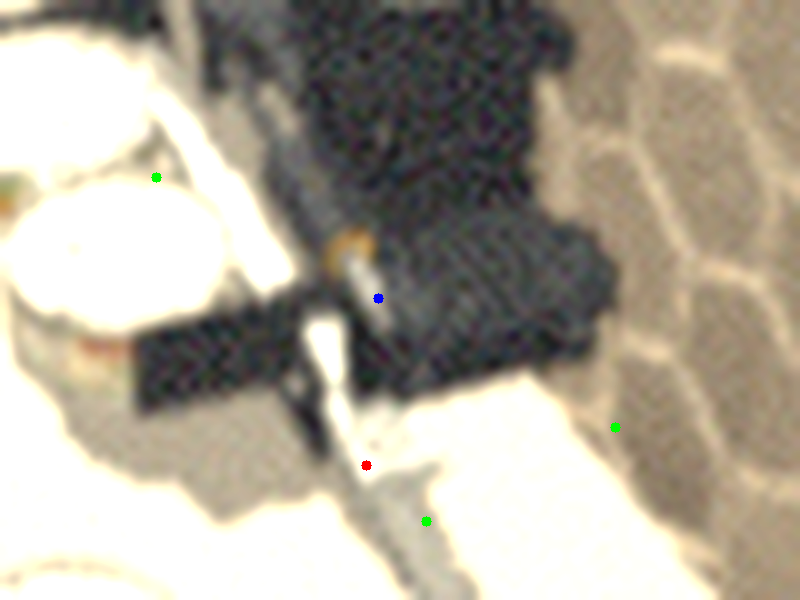

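```bash
python3 - <<'E'
from h import *
a=cv2.imread('pics/scene.png').astype(int);b=cv2.imread('pics/s4.png').astype(int);c=cv2.imread('pics/s5.png').astype(int)
D=np.abs(a-c).max(2);G=c.mean(2);A=a.mean(2)
print('cols 258..300')
for r in range(172,206): print(r,''.join('#' if D[r,x]>60 else '+' if D[r,x]>30 else '.' for x in range(255,302)),' ',''.join(' .:-=+*%@'[min(8,int(G[r,x]/28))] for x in range(255,302)),' ',''.join(' .:-=+*%@'[min(8,int(A[r,x]/28))] for x in range(255,302)))
E
```

```text
cols 258..300
172 .........+#++++++#######++++#########+.........   %*+*%%+-:.........      . .. .........::::::::-   %*+*%*=-------------:-::::::::--:----:::::::::-
173 .........+##++++++#####+++++++#++####+++.......   %*+*%%*=-.....:.:.    .. .   . ....  ...::::::-   %*++*%+---------------:::::::::::::--::::::::::
174 ..........+++++.++#####+++++###+++++#+++.......   %%+*%%%+-:...::::...  . . .. .. .... ...:::::::   %*++*%*+---:--------==-::::::::::::::::::::::::
175 ...........+++...+######+++++##++++++++++......   %%++*%%%+-:..::-:.  . .... .  .. .. .....::::::   %*++*%%*=----------=++=-:::::::::::::::::::::::
176 ...........+++...+#######+++++++#+++###+++.....   %*+=+%%%*=:..::=-.... .  .. .. . ... .....:::::   %*==+%%%+--:::---:-=+*+=-::::::::::::--::::::::
177 ..................+############+#+++++##++.....   %*=-=%%%*=:...:---.......... . .  ..... ..:::::   *+=-=*%*+-::.::-----++++=--:::::::::::-::::::::
178 ...................###########++#+++++###+.....   *+=--+*==:.. ..:==:....... .. .. .....   .:::::   *=---=+=-:....:---:--++++=---::::::::::::::::::
179 ..................
[... 3381 characters left out ...]
+********=-::--=--=+******************+=-:   =---==+++++**+--::-----=+*++++++++++++++++++=::
202 ...............................................   *+=++*********=----===--+*******************+=-   +===++***++**+=--:------=+++++++++++++++++*++=-
203 ...............................................   **************+=-----=--=+*******************++   *++++***+++*+*+=-::-----=++++++++++++++++++++++
204 ...............................................   ****************+----=--=+*********************   **+******+++++++=-::-----++*+++++++++++++++++++
205 ...............................................   *****************=-:-=---=*********************   ++****+**+**+++++=-:--====+++++++++++++++++++++
```

The scene view differencing shows the fingertip ends near (272,190), still above the paddle. So the real tip sits higher than reported, and I'll keep going down until force shows.

Emit:
jog_arm(moves=[[0,0,-0.05,0,0,0,0],[0,0,-0.05,0,0,0,0],[0,0,0,0,0,0,0]])

```text
time_s: 6.82
tcp_pos: [559.2, 52.2, 26.5]
tcp_rot: [-0.0, 0.057, 0.998, -0.0]
wrist_force: [0.1, 0.0, 1.0]
finger_gap: 0.4
gripper_force: 0.0
```

Emit:
jog_arm(moves=[[0,0,-0.05,0,0,0,0],[0,0,-0.05,0,0,0,0],[0,0,0,0,0,0,0]])

```text
time_s: 7.2
tcp_pos: [559.2, 52.2, 22.5]
tcp_rot: [-0.0, 0.057, 0.998, -0.0]
wrist_force: [0.8, 0.1, -0.0]
finger_gap: 0.5
gripper_force: 0.0
```

Emit:
jog_arm(moves=[[0,0,-0.05,0,0,0,0],[0,0,-0.05,0,0,0,0],[0,0,0,0,0,0,0]])

```text
time_s: 7.58
tcp_pos: [559.2, 52.2, 18.5]
tcp_rot: [-0.0, 0.057, 0.998, -0.0]
wrist_force: [-0.1, 0.3, 0.9]
finger_gap: 0.4
gripper_force: 0.0
```

```bash
python3 - <<'E'
from h import *
a=cv2.imread('pics/scene.png').astype(int);c=snap('scene','s6.png')[:,:,::-1].astype(int)
D=np.abs(a-c).max(2);G=c.mean(2);A=a.mean(2)
for r in range(182,204): print(r,''.join('#' if D[r,x]>60 else '+' if D[r,x]>30 else '.' for x in range(258,302)),' ',''.join(' .:-=+*%@'[min(8,int(G[r,x]/28))] for x in range(258,302)),' ',''.join(' .:-=+*%@'[min(8,int(A[r,x]/28))] for x in range(258,302)))
w=snap('wrist','w6.png')
for c_ in (232,245,252,256,260,282): print(c_,w[200:240,c_].mean(1).astype(int).tolist())
E
```

```text
182 ................+++#+#######+#++++#+#+......         .:++=:.--:.......... .. .... . .:--:::          :===-.:--------=++=-:::::::::::::::::
183 ...........+#...+++++########+++#+++++......         .-***: :-:...........  . . ..  .:----:          -+*+=:::--------+++=-:::::::::::----:
184 ...........##...+#++##########+####++.......    .    .:+**: .:-...........   .     .:----=-          :=**+=:.:--------+++=-::::::::::-----
185 ...........##+..+#############+++#+++.......          .=**-  .:.... . ....       ...:----==          .-***+:.:---------+++=:::::::::::----
186 ...........###..#################++#+.......         ..:+*-  ... ... .          .. .--:::--          .:+**+-.:--------=+++=-:::::::-::::-:
187 ...........#######################+#+.......        .:..=*-   .                    .--:::::        .:..-***=--=--:----=++*+=-:::::::::::::
188 ...........#####################+++.........   ......:..-+:                    .  .:--:::::    .....:. :+**++=+==----=++++*+=-::::--::::::
189 ...........####################+............   :::::... -+:      .         ..:--:::---:::::   .
[... 2416 characters left out ...]
, 145, 91, 102, 104, 101, 104, 102, 98, 100, 59, 86, 116, 102, 146, 184, 196, 179, 179, 153, 69, 6, 10, 17, 7, 14, 15, 13, 9, 15, 15, 15, 10, 14, 15, 13, 16, 7, 16]
256 [197, 205, 145, 94, 101, 102, 104, 102, 103, 99, 105, 69, 39, 82, 86, 133, 182, 194, 186, 193, 166, 74, 0, 10, 15, 16, 17, 15, 7, 9, 17, 12, 11, 9, 21, 10, 10, 13, 8, 8]
260 [204, 144, 92, 99, 102, 99, 102, 102, 103, 102, 102, 68, 37, 79, 87, 159, 185, 202, 121, 5, 0, 8, 9, 7, 11, 11, 14, 8, 9, 8, 13, 13, 7, 11, 9, 14, 9, 14, 18, 21]
282 [181, 127, 95, 100, 101, 99, 106, 102, 104, 103, 101, 87, 50, 55, 88, 86, 117, 167, 186, 191, 195, 192, 192, 199, 203, 204, 200, 199, 199, 197, 199, 199, 192, 194, 200, 201, 213, 119, 20, 18]
```

Emit:
jog_arm(moves=[[0,0,-0.05,0,0,0,0],[0,0,-0.05,0,0,0,0],[0,0,0,0,0,0,0]])

```text
time_s: 8.05
tcp_pos: [559.2, 52.2, 14.4]
tcp_rot: [-0.0, 0.057, 0.998, -0.0]
wrist_force: [-1.2, 0.5, 0.2]
finger_gap: 0.5
gripper_force: 0.0
```

Emit:
jog_arm(moves=[[0,0,-0.05,0,0,0,0],[0,0,-0.05,0,0,0,0],[0,0,0,0,0,0,0]])

```text
time_s: 8.43
tcp_pos: [559.2, 52.2, 10.5]
tcp_rot: [-0.0, 0.057, 0.998, -0.0]
wrist_force: [-0.4, -0.2, -0.1]
finger_gap: 0.6
gripper_force: 0.0
```

Emit:
jog_arm(moves=[[0,0,-0.05,0,0,0,0],[0,0,0,0,0,0,0],[0,0,0,0,0,0,0]])

```text
time_s: 8.8
tcp_pos: [559.4, 52.2, 8.8]
tcp_rot: [0.0, 0.057, 0.998, 0.0]
wrist_force: [-0.3, -0.6, -0.0]
finger_gap: 0.5
gripper_force: 0.0
```

Emit:
jog_arm(moves=[[0,0,-0.05,0,0,0,0],[0,0,0,0,0,0,0],[0,0,0,0,0,0,0]])

```text
time_s: 9.18
tcp_pos: [559.4, 52.2, 6.7]
tcp_rot: [-0.0, 0.057, 0.998, 0.0]
wrist_force: [0.3, 1.6, -0.3]
finger_gap: 0.3
gripper_force: 0.0
```

```bash
python3 - <<'E'
from h import *
print(readout.get_state()['wrist_force'],readout.get_state()['tcp_pos'])
w=snap('wrist','w7.png')[:,:,::-1].mean(2)
for r in range(204,240): print(r,''.join(' .:-=+*%@'[min(8,int(w[r,x]/28))] for x in range(215,310)))
E
```

```text
[ 0.29761809  1.64163084 -0.29348016] [559.36643552  52.2090672    6.71777289]
204 %%*%%%**%%%%%%%%%%%*%%%*%%%%%*%%%%%%%%%%%%%%%%%%%%%%%%%*+++=*%%%%%%%*--------------------------
205 %%%*%%%%%%%%*%*%%%*%%%%%%%*%%%%%%%%%%%%%%%%%%%%*+++++++=----+%%%%%%%*---------------=-=========
206 %%%%%*%%%%%%%%*%%*%%%%%*%%%%%%%%%%%%%%*++++++++=------------=+++++++=-------------::::::.::::::
207 %%%%*%%%%%%%%%%%%%%%%%%%%%%%%%*+++++++=------------------------------------------.             
208 **%%%%%%%%%*%%%*%%%%%%%%%*=+++=-------------------------------------------------:              
209 %%%%%%%%%%%%%%%%%%%%%%%%%*------------------------------------------------------:              
210 %%%%*+++=+%%%%%%%%%%%%%%%*------------------------------------------------------.              
211 ++++=----+%%%%%%%*+++++++=------------------------------------------------------:              
212 ---------=+++++++=---------------------------------------------------------------.             
213 ---------------------------------------------------------------------------------.             
214 -----------------
[... 1824 characters left out ...]
             :=*%%%%%*-:+%%%%%%%%%%%%%%%@@+-----------
233 -----===---=---:-==--===:              ..             .=*%%%%%*::+%%%%%%%%%%%%%%%@@+-------=---
234 =----==---==---:-======-.              ..              -*%%%%%*:-+%%%%%%%%%%%%%%%@@+------==---
235 =-=--===--==---:-======:              ...              -*%%%%%*:-+%%%%%%%%%%%%%%%@@%%%%%%%%%%**
236 ========-=====-:-=====-.               ..              :*@%%%%+:-+%%%%%%%%%%%%%%@@@@@@@@@@@@%%@
237 ::::::::.:::::...::::::               ...               -=====:..-=============-===========----
238                                       ...                                                      
239                                 .      ..
```

Emit:
jog_arm(moves=[[0,0,-0.05,0,0,0,0],[0,0,0,0,0,0,0],[0,0,0,0,0,0,0]])

```text
time_s: 9.6
tcp_pos: [559.6, 51.9, 5.1]
tcp_rot: [0.0, 0.057, 0.998, -0.0]
wrist_force: [-1.2, -1.5, 3.1]
finger_gap: -0.0
gripper_force: 1.9
```

Emit:
jog_arm(moves=[[0,0,-0.05,0,0,0,0],[0,0,0,0,0,0,0],[0,0,0,0,0,0,0]])

```text
time_s: 9.98
tcp_pos: [559.6, 51.9, 2.9]
tcp_rot: [0.0, 0.057, 0.998, -0.0]
wrist_force: [-1.3, -3.7, 4.2]
finger_gap: 0.4
gripper_force: 2.5
```

Contact at last (Fz about 4 N), so the real tip is about 40 mm above the reported TCP. I'll press on to the end of the travel.

Emit:
jog_arm(moves=[[0,0,-0.05,0,0,0,0],[0,0,0,0,0,0,0],[0,0,0,0,0,0,0]])

```text
time_s: 10.35
tcp_pos: [559.5, 51.5, 0.9]
tcp_rot: [0.0, 0.057, 0.998, -0.001]
wrist_force: [-1.8, -5.6, 5.3]
finger_gap: 0.7
gripper_force: 3.0
```

Emit:
jog_arm(moves=[[0,0,-0.05,0,0,0,0],[0,0,0,0,0,0,0],[0,0,0,0,0,0,0]])

```text
time_s: 10.72
tcp_pos: [559.9, 51.3, 0.4]
tcp_rot: [0.0, 0.057, 0.998, -0.001]
wrist_force: [-5.3, -6.3, 12.8]
finger_gap: 0.4
gripper_force: 6.9
```

Emit:
jog_arm(moves=[[0,0,-0.03,0,0,0,0],[0,0,0,0,0,0,0],[0,0,0,0,0,0,0]])

```text
time_s: 11.1
tcp_pos: [560.0, 51.3, 0.1]
tcp_rot: [0.0, 0.057, 0.998, -0.001]
wrist_force: [-7.9, -6.2, 17.4]
finger_gap: -0.0
gripper_force: 9.2
```

Emit:
jog_arm(moves=[[0,0,0.015,0,0,0,0],[-0.012,-0.1,0,0,0,0,0],[-0.025,-0.2,0,0,0,0,0],[-0.025,-0.2,0,0,0,0,0],[-0.025,-0.2,0,0,0,0,0],[0,0,0,0,0,0,0]])

```text
time_s: 11.85
tcp_pos: [556.4, 24.8, 0.2]
tcp_rot: [0.0, 0.057, 0.998, 0.001]
wrist_force: [-5.9, 0.1, 14.4]
finger_gap: 0.5
gripper_force: 7.3
```

```bash
python3 - <<'E'
from h import *
st=readout.get_state();print(st['tcp_pos'],st['wrist_force'])
C=cal('wrist');w=snap('wrist','w8.png');g=w[:,:,::-1].mean(2)
print([(np.round(b['rect']).tolist(),round(b['p'],2)) for b in cams.boxes_of('end_stop','wrist')])
for r in range(176,240,2): print(r,''.join(' .:-=+*%@'[min(8,int(g[r,x]/28))] for x in range(205,400)))
print(p2w('x',300,220,45,C),p2w('x',350,200,47,C))
E
```

```text
[5.56408379e+02 2.47638489e+01 1.71204406e-01] [-5.87753037  0.14259086 14.37229632]
[([221.0, 136.0, 184.0, 125.0], 0.88)]
176 %%%%%%%%%%%%%%%%%%%%%%%%%%%%%%%%%%%%%%%%%%%%%*%%%%%%%%%%%%%%%%%%%%%%%%%%%%%%%%%%%*----------------------------------------------------------------------------:                                ....
178 %%%%%%%%%%%%%%%%%%%%%%%%%%%%%%%%%%%%%%%%%%%%%%%%%%%%%%%%%%%%%%%%%%%%%%%%%%%%%%%%%*--------------------------------------------------------------------------=-.                                ....
180 %%%%%%%%%%%%%%%%%%%%%%%%%%%%%%%%%%%%*%%%%%%%%%%%%%%%%%%%%%%*%*%*%%%%%%%%%%%%%%%%%*--------------------------------------------------------------------------=-                                .....
182 %%%%%%%%%%%%%%%%%%%%%%%%%%%%%%%%%%%%%%%%%%%%%%%%%%%%%%%%%%%%%%%%%%%%%%%%%%%%%%%*%%*-------------------------------------------------------------------------=:                                .....
184 %%%%%%%%%%%%%%%%%%%%%%%%%*%*%*%%%%%%%%%%%%%%%%%%%%%%%%%%%%%%%%%%%%%%%%%%%%%%%%%%%%*-------------------------------------------------------------------------=:              
[... 4763 characters left out ...]
 .........                                             :*+++
234 ==-=-=----====-==---=----::-=====-.              ..              =***+-=-:-+**************+%@%----------.                                                             .               .       .++++
236 ==================-====-----=====.              ...              :*%%%*=-:-+*%%%%%%%%%%%%%+%@%+****%****+=========--===%%%%@%%***++===-----===========+**=.:.      ... .       .. ..  . . . . .=**+
238                                                 ...                                                                          :-----=++***%%=:--------=+++-...            ...    .   . .....   .***+
[546.4  51.3  45. ] [537.1  80.1  47. ]
```

The stop travels along with the finger (about 27 mm so far, paddle edge still at col 297). I'll continue to the end.

Emit:
jog_arm(moves=[[-0.025,-0.2,0,0,0,0,0],[-0.025,-0.2,0,0,0,0,0],[-0.025,-0.2,0,0,0,0,0],[-0.025,-0.2,0,0,0,0,0],[-0.025,-0.2,0,0,0,0,0],[-0.025,-0.2,0,0,0,0,0],[-0.025,-0.2,0,0,0,0,0],[-0.025,-0.2,0,0,0,0,0]])

```text
time_s: 12.95
tcp_pos: [548.0, -38.6, 0.1]
tcp_rot: [-0.0, 0.057, 0.998, 0.001]
wrist_force: [-8.5, 1.7, 16.4]
finger_gap: 0.4
gripper_force: 7.6
```

Emit:
jog_arm(moves=[[-0.025,-0.2,0,0,0,0,0],[-0.025,-0.2,0,0,0,0,0],[-0.025,-0.2,0,0,0,0,0],[-0.012,-0.1,0,0,0,0,0],[0,0,0,0,0,0,0]])

```text
time_s: 13.58
tcp_pos: [544.2, -67.2, 0.1]
tcp_rot: [-0.001, 0.057, 0.998, 0.001]
wrist_force: [-8.6, 0.4, 16.7]
finger_gap: 0.5
gripper_force: 8.2
```

Emit:
jog_arm(moves=[[-0.015,-0.1,0,0,0,0,0],[-0.015,-0.1,0,0,0,0,0],[0,0,0,0,0,0,0]])

```text
time_s: 13.95
tcp_pos: [544.3, -74.7, -0.1]
tcp_rot: [0.001, 0.057, 0.998, 0.001]
wrist_force: [-3.2, 2.9, 12.1]
finger_gap: 0.2
gripper_force: 5.8
```

```bash
python3 - <<'E'
from h import *
st=readout.get_state();print(st['tcp_pos'],st['wrist_force'])
C=cal('wrist');w=snap('wrist','w9.png');g=w[:,:,::-1].mean(2)
print([(np.round(b['rect']).tolist(),round(b['p'],2)) for b in cams.boxes_of('end_stop','wrist')])
print([(np.round(b['rect']).tolist(),round(b['p'],2)) for b in cams.boxes_of('stray_tin','wrist')])
for r in range(200,240,3): print(r,''.join(' .:-=+*%@'[min(8,int(g[r,x]/28))] for x in range(205,400)))
a,b=cv2.imread('pics/scene.png').astype(int),snap('scene','s9.png')[:,:,::-1].astype(int)
E
```

```text
[ 5.44301341e+02 -7.46696665e+01 -9.73819086e-02] [-3.19031278  2.88642624 12.14723996]
[([226.0, 133.0, 182.0, 130.0], 0.86)]
[([308.0, 2.0, 173.0, 94.0], 0.78), ([22.0, 0.0, 171.0, 129.0], 0.64)]
200 %%%*%*%%*%*%%%%*%%*%*********************%*%%**%*%**%%*%%**%%*%%%%%*%**%%%**%%%%%%%%*-------------------------------------------------------------------------:                                 ...
203 ****%%*%****%%%%%%*%*%%%%%%%%%%%%*%%*%%%*%%%**%%%*%%%%%*%%%*%%%%%%%%%%%%%%%%%%%%%%%%*-------------------------------------------------------------------------.                                 ...
206 %%%%%%%%%%%%%%*=++++++=::.-===+*%%%%%%%%%%%%%%%%%%%%%%%%%*=++++++=--------------=+++=--------------:::::::::::::::::::::---------------======================-                                 ... 
209 -------------------:             :+%%%%*=-------------------------------------------------------:                                                                                             .... 
212 ------------------:               .-+=--------------------------------------------------:::::::-::
[... 1197 characters left out ...]
@@+---=-==:     .  ..  ..... .... . .... ...............                                          :*
233 ---------------:   :----=---::-==-:                             :+=:=******+::=***************%@@+----------:............ .           .                                     .     .        .  .   :
236 =========-=-===:  :+=--====-:--=-.                               .:-=*%%%%*=--+%%%%%%%%%%%%%%%@@@@@@@@@@@@%%%%%%%%%%*****++==----==++***%%%%%%+------=----=+=...        .  .    . .   ...   ...   -
239      .                                           ..                                                                           -%********************++++==--::-:            .   .  .   ..     .  :+
```

Emit:
jog_arm(moves=[[-0.012,-0.1,0,0,0,0,0],[0,0,0,0,0,0,0],[0,0,0,0,0,0,0]])

```text
time_s: 14.52
tcp_pos: [544.4, -78.8, -0.7]
tcp_rot: [0.002, 0.057, 0.998, 0.001]
wrist_force: [-0.3, 1.5, 7.2]
finger_gap: 0.4
gripper_force: 3.2
```

Emit:
jog_arm(moves=[[-0.012,-0.1,0,0,0,0,0],[0,0,0,0,0,0,0],[0,0,0,0,0,0,0]])

```text
time_s: 14.9
tcp_pos: [543.4, -82.7, -1.4]
tcp_rot: [0.001, 0.057, 0.998, 0.001]
wrist_force: [3.0, 4.4, 4.7]
finger_gap: 0.6
gripper_force: 4.5
```

```bash
python3 - <<'E'
from h import *
C=cal('wrist');w=snap('wrist','w10.png');g=w[:,:,::-1].mean(2)
for r in range(206,240,3): print(r,''.join(' .:-=+*%@'[min(8,int(g[r,x]/28))] for x in range(205,400)))
# stop position by top camera difference + boxes
print([(np.round(b['rect']).tolist(),round(b['p'],2)) for b in cams.boxes_of('end_stop','wrist')])
O=np.array([524,180.]);t=-.126;X=np.array([np.cos(t),np.sin(t)]);Y=np.array([-X[1],X[0]])
for nm,u,v,z in (('padL',205+97,226,43),('plate back edge',205+157,200,47),('plate face edge',205+190,200,47)):
    q=p2w('x',u,v,z,C);print(nm,q,(q[:2]-O)@X,(q[:2]-O)@Y)
E
```

```text
206 %%%%%%%%*%%%%%%%%%%%%%%%%%%%*++++++=++****%%%%%%%%%%%%%%%%%%%%%%%%%%%%%%*+++++++=----------+%%*=--------------=----------==========-==================-==-=======--=---==:                         
209 =%%*=+++++++=----------------=-             .+%%%%*++++=----------------------------------------------------:                                                                                      
212 -----------------------------:               .-+++=--------------------------------------------------:::::-:::.                                                                                    
215 -----------------------------                 :---------------------------------------------------------======-.                           :----------.                                            
218 ----------------------------:        .:---:::.:------.:..::....   . ................:::.....:.::::::----====--:.                             .:-=*%@@@@=                                           
221 ----------------------------       .:----:     ..:..     =******************+++++++==++===------
[... 850 characters left out ...]
                                    .        .   
236 ===-==================-==-=-   -=.              ...              :*%%+:-+*%%*==-:-+%%%%%*-:-+*%%%%%%%%%%%%%%@@@@@@@@@@@%%%%**+++===-----=++***%%%%%%%%%****+=--=-==-==-**+..:..          .  .    ..
239                                                 ...                                                                           -%**************************+++========---:::--:.         .  .   .   
[([239.0, 135.0, 187.0, 128.0], 0.65)]
padL [537.3 -55.2  43. ] 42.75141168525475 -231.6640818057859
plate back edge [524.3 -21.   47. ] 25.556662327420913 -199.36887171943917
plate face edge [526.5  -2.1  47. ] 25.364118003950523 -180.34223442633086
```

The stop no longer moves relative to the bar's end cap (the finger slid 8 mm to the lip, cap and plate stayed fixed together), so it is at its end. I'll lift off, go to the right of the white tin and take one look.

Emit:
jog_arm(moves=[[0,0.03,0.3,0,0,0,0],[0,0,1,0,0,0,0],[0,0,1,0,0,0,0],[-0.8,0.2,0,0,0,0,0],[-0.8,0.2,0,0,0,0,0],[-0.8,0.3,0,0,0,0,0],[-0.8,0.3,0,0,0,0,0],[0,0,0,0,0,0,0]])

```text
time_s: 16.0
tcp_pos: [411.9, -42.0, 88.5]
tcp_rot: [-0.001, 0.057, 0.998, -0.0]
wrist_force: [0.6, -0.2, -0.5]
finger_gap: 0.3
gripper_force: 0.0
```

```bash
python3 - <<'E'
from h import *
st=readout.get_state();print(st['tcp_pos'],st['wrist_force'])
C=cal('wrist');snap('wrist','w11.png')
for t in ('stray_tin','end_stop','paddle','tin_b'): print(t,[(np.round(b['rect']).tolist(),round(b['p'],2)) for b in cams.boxes_of(t,'wrist')])
T=cal('top');t=snap('top','t11.png')
for n in ('stray_tin','end_stop'): print('top',n,[(np.round(b['rect']).tolist(),round(b['p'],2)) for b in cams.boxes_of(n,'top')])
S=snap('scene','s11.png')
for n in ('stray_tin','end_stop','paddle'): print('scene',n,[(np.round(b['rect']).tolist(),round(b['p'],2)) for b in cams.boxes_of(n,'scene')])
E
```

```text
[411.92893512 -42.02960925  88.48012643] [ 0.56411239 -0.18845621 -0.47393835]
stray_tin [([99.0, 173.0, 102.0, 88.0], 0.96), ([270.0, 153.0, 101.0, 93.0], 0.6)]
end_stop []
paddle []
tin_b [([431.0, 232.0, 43.0, 75.0], 0.56)]
top stray_tin [([325.0, 208.0, 8.0, 14.0], 0.56), ([252.0, 204.0, 15.0, 20.0], 0.49)]
top end_stop [([264.0, 167.0, 36.0, 22.0], 0.78)]
scene stray_tin [([254.0, 243.0, 26.0, 30.0], 0.91), ([227.0, 206.0, 28.0, 30.0], 0.65)]
scene end_stop [([260.0, 202.0, 36.0, 22.0], 0.57)]
scene paddle [([279.0, 210.0, 14.0, 13.0], 0.59)]
```

View pics/w11.png

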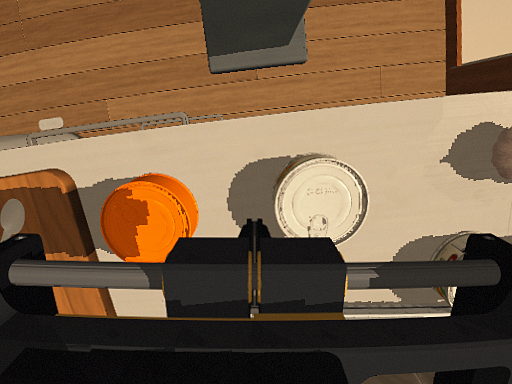

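View: the white stray tin's top is centred near (321,200), the orange tin is at (149,217), and the finger is at col 254 between them. Top view: the stop's box went from x=225 to 264, about 120 mm, so it is at its end.

```bash
python3 - <<'E'
from h import *
C=cal('wrist')
g=cv2.imread('pics/w11.png')
O=np.array([524,180.]);t=-.126;X=np.array([np.cos(t),np.sin(t)]);Y=np.array([-X[1],X[0]])
f=lambda q:(((q[:2]-O)@X).round(1),((q[:2]-O)@Y).round(1))
for nm,u,v,z in (('stray',321,200,40),('L',275,200,40),('R',368,200,40),('orangeR',190,215,40)):
    q=p2w('x',u,v,z,C);print(nm,q,f(q))
for r in range(150,250,4): print(r,''.join(' .:-=+*%@'[min(8,int(g[r,x].mean()/28))] for x in range(262,376)))
for a,b in ((264,300),(225,261)): print([f(p2w('x',u,170,40,cal('top'))) for u in (a,b)])
for q in ((-80,-238),(-80,-170),(-130,-98),(-50,-98)): print(q,O+X*q[0]+Y*q[1])
E
```

```text
stray [423.5  15.7  40. ] (np.float64(-79.1), np.float64(-175.6))
L [418.8 -25.6  40. ] (np.float64(-78.5), np.float64(-217.2))
R [428.5  58.5  40. ] (np.float64(-79.5), np.float64(-132.5))
orangeR [ 424.1 -104.1   40. ] (np.float64(-63.4), np.float64(-294.4))
150 ******************************************************************************************************************
154 **********************************++++++++++==+++====----==++*++++************************************************
158 *======+=::-::::--------------:::::::::-----------:::-=++++*%**********++++***************************************
162 ---------------------------:.::::::----::-+*%%@%%**%**++*******%***+%***+*=-:*+%%%*%******************************
166 ---------------------:--:::..::-:::+%@%*+*****%%@%%%%%%%%%%%%%%%%%%%*%%%%%@@%%+=*+:::=+%@%************************
170 ---------------------::::.:::-+%%***+**%%**%%%%%%%%%%%%%%%%%%%%%%%%%%%%%%%%%%%***%@@@+:-*-:-%@%*******************
174 -----------------::....::=%@%++++%%**%%%%%%%%%%%%%%%%%%%%%%%******%%%%%%%%%%%%%%%%%%%*%@@%+==-:=%@%***************
178 --
[... 1755 characters left out ...]
*%*********************
238                . .                                                  =%%**%%%++----:::-*%%*************************
242                                                                        :--::::-+*%%*******************************
246                                                                          -%***************************************
[(np.float64(49.6), np.float64(-155.1)), (np.float64(62.6), np.float64(-264.2))]
[(np.float64(35.5), np.float64(-37.0)), (np.float64(48.5), np.float64(-146.1))]
(-80, -238) [414.72548557 -46.05990466]
(-80, -170) [423.27083263  21.40102509]
(-130, -98) [382.71522235  99.11358826]
(-50, -98) [462.08102206  89.06023878]
```

Emit:
jog_arm(moves=[[0.07,-0.1,-0.5,0,0,0,0],[0,0,-0.8,0,0,0,0],[0,0,-0.8,0,0,0,0],[0,0,-0.4,0,0,0,0],[0,0,-0.1,0,0,0,0],[0,0,0,0,0,0,0]])

```text
time_s: 17.35
tcp_pos: [417.8, -46.8, -13.1]
tcp_rot: [0.001, 0.057, 0.998, -0.0]
wrist_force: [-0.1, 0.1, 0.4]
finger_gap: 0.7
gripper_force: 0.0
```

Emit:
jog_arm(moves=[[0.02,0.15,0,0,0,0,0],[0.03,0.25,0,0,0,0,0],[0.03,0.25,0,0,0,0,0],[0.03,0.25,0,0,0,0,0],[0.03,0.25,0,0,0,0,0],[0.03,0.25,0,0,0,0,0],[0.03,0.25,0,0,0,0,0],[0,0,0,0,0,0,0]])

```text
time_s: 18.35
tcp_pos: [424.7, 20.4, -14.2]
tcp_rot: [-0.0, 0.056, 0.998, 0.0]
wrist_force: [-0.5, -0.7, 0.4]
finger_gap: 0.5
gripper_force: 0.0
```

```bash
cat >> h.py <<'E'
O=np.array([524,180.]);_t=-.126;X=np.array([np.cos(_t),np.sin(_t)]);Y=np.array([-X[1],X[0]])
rail=lambda q:(round(float((q[:2]-O)@X),1),round(float((q[:2]-O)@Y),1))
def tins():
    st=readout.get_state();p=np.array(st['tcp_pos']);print('tcp',p.round(1),'rail',rail(p),np.round(st['wrist_force'],1))
    for n in ('scene','top'):
        C=cal(n); cams.get_image(n)
        for b in cams.boxes_of('stray_tin',n):
            l,t,w,h=b['rect']; print(n,[round(v) for v in b['rect']],round(b['p'],2),'mid z20 ->',rail(p2w(n,l+w/2,t+h/2,20 if n=='scene' else 35,C)))
E
python3 -c "
from h import *
tins()
snap('wrist','w12.png')
for b in cams.boxes_of('stray_tin','wrist'): print(np.round(b['rect']),b['p'])"
```

```text
tcp [424.7  20.4 -14.2] rail (-78.4, -170.8) [-0.5 -0.7  0.4]
scene [252, 244, 27, 28] 0.92 mid z20 -> (-60.5, -342.8)
scene [223, 198, 14, 24] 0.76 mid z20 -> (-99.2, -126.0)
[  0. 191.  89. 112.] 0.96
[268. 164. 153. 148.] 0.88
```

```bash
python3 -c "
from h import *
C=cal('wrist')
for u,v in ((268,235),(344,235),(421,235),(344,164),(344,312)): print(u,v,rail(p2w('x',u,v,40,C)))
g=cv2.imread('pics/w12.png').mean(2)
for r in range(160,320,8): print(r,''.join(' .:-=+*%@'[min(8,int(g[r,x]/28))] for x in range(240,440,2)))
"
```

```text
268 235 (-85.8, -165.5)
344 235 (-86.1, -123.2)
421 235 (-86.2, -78.7)
344 164 (-125.9, -126.8)
344 312 (-35.6, -118.1)
160 ****************************************************************************************************
168 ****************************====:::-::::----------========+=****************************************
176 :::------------------------: :::::--------::.-+%%%%%*%*+===%+**%@%**++******************************
184 ----------------------::.::...:---::-*%**+**++*%%%%%%%%%%%%%%%%%%%*+**-+-.*@%+**********************
192 ---:---------------:-::..:.-::-+*++%=*%***%%%%%%%%%%%%%%%%%%%%%%%%%%***@@%*:--:-@@******************
200 -----------------:::....::=%*=*+%**%%%%%%%%%%%%%%%**%%%%%%%***%%%%%%%%%%%%%*@@%--=.-%***************
208 ---------------:-:..:::+%=*=%+*%%%%%%%%%%%%%%%%%%%%%%%%%%%%%%%%%%%%@*+%%%%%%%%-+@%--::%@**********++
216 ---------------:::-:-%*=+*+%%%%%%%%%%*%%%%%%%%%%%%%%%%%%%%%%%%**%%%%%%@@**%%%%%%-=@---::%***********
224 --:.   .    :--:---%*=*%+%%%%%%%%**%%%%%%%%%%%%%++%+%%%%%%%%%%%%%%**%%%%%%%*%%*%%**@@::::+**********
232        .       ::-%:*++*%%%%%%%
[... 419 characters left out ...]
......................................................................
272 ....::...::...........................................::::::::::::::::-.............................
280 ....=*...::..........................................+--------------................................
288 ....=* ..::......................................... +::::::.........::.......---=:::::::-----------
296 ....-+ - ::.........................................=%+%%%%%%*%%*+*-:::::*%:-----------------------:
304        -                 ...                        @%==--:::::::-*%**=:------------------------::-:
312      .::*+                       .   . ............:***+**********+:--------------------------:--.::
```

```bash
python3 -c "
from h import *
C=cal('wrist');C[2][2,3]+=35
for u,v in ((276,235),(342,228),(408,235),(342,176)): print(u,v,rail(p2w('x',u,v,40,C)))
t=cv2.cvtColor(cv2.imread('pics/t11.png'),cv2.COLOR_BGR2GRAY)
T=cal('top');im=cams.get_image('top');S=cal('scene');b=cams.get_image('scene')
cv2.imwrite('pics/s12.png',b[:,:,::-1])
for r in range(194,226,1): print(r,''.join(' .:-=+*%@'[min(8,int(b[r,x].mean()/28))] for x in range(205,265)))
"
```

```text
276 235 (-71.2, -158.2)
342 228 (-76.7, -113.4)
408 235 (-71.5, -66.3)
342 176 (-112.5, -116.7)
194 =---------------+*****+-::..    .               .--------=**
195 +=-------------+******+:.::.   ...    .         .--------+**
196 **+=----------+*******+:.....    .              .-------=***
197 ****+==------=+*******=:.::..                   .---==++****
198 ******++++++==+******+=:..::..                  .-=++*******
199 *************++*****+++-..::..                  :=**********
200 *******************++*%+-.::...                 .=**********
201 *******************++%%%=..:::..                .-+*********
202 ******************++*%%%*:..::..             .   :=*********
203 ******************+*%%%%%=:..:..        ..    .  .:+++******
204 ******************+%%%%%%*-...::.   .   ... ....  .:--=*****
205 *******************%%%%%%%=..:::.. . ... .... .....  .:+***+
206 ********************%%%%%%*-.:::.. ... .... . ... . ...-++=-
207 *******************+*%%%%%%=:::=:. .. . ... ...  ..... :-:..
208 ******************++*%%%%%%+=-==-.... .. ....... . ... ..   
209 ******************++*%%%%
[... 375 characters left out ...]
*********====-------==:.......... .  .     .....:-
216 ::-=***************+=----:-:--==-. .......           ...::--
217 :::-+***************+=---:::::-=-.  .              .:::-=---
218 :::-=+***************+=--------=-.   .           .:-=++++=--
219 :.::-=****************+----------:   ..      ...::-+*****+=-
220 ::::-=+****************=---------:. ..     ..::::-=*******+-
221 :::::-+****************+=-----==-:.   ...::::-----+********=
222 .:...:=+****************+---------:...:::--------=*********=
223 ::.:::-=*****************=--------:::------------=**********
224 :..:.::-+****************=-----------------------=**********
225 :::...:-=****************+----------------------=***********
```

Emit:
jog_arm(moves=[[0.02,0.17,0,0,0,0,0],[0.02,0.17,0,0,0,0,0],[0,0,0,0,0,0,0],[-0.06,-0.5,0,0,0,0,0],[0,0,0.8,0,0,0,0.4],[0,0,0.8,0,0,0,0.4]])

```text
time_s: 19.5
tcp_pos: [423.7, 13.0, 50.5]
tcp_rot: [-0.001, 0.057, 0.998, 0.0]
wrist_force: [0.8, -0.6, -0.3]
finger_gap: 15.2
gripper_force: 0.0
```

Emit:
jog_arm(moves=[[-0.5,0.6,0,0,0,0,0.4],[-0.5,0.6,0,0,0,0,0.4],[-0.5,0.5,0,0,0,0,0.4],[0,0.45,0,0,0,0,0.4],[0,0,0,0,0,0,0.4],[0,0,0,0,0,0,0.4]])

```text
time_s: 20.25
tcp_pos: [364.4, 98.7, 50.2]
tcp_rot: [-0.0, 0.057, 0.998, -0.0]
wrist_force: [0.3, 0.3, -0.4]
finger_gap: 38.0
gripper_force: 0.0
```

```bash
python3 -c "
from h import *
tins()
C=cal('wrist');C[2][2,3]+=35
w=snap('wrist','w13.png')
for b in cams.boxes_of('stray_tin','wrist'):
    l,t,ww,h=b['rect'];print(np.round(b['rect']),b['p'],rail(p2w('x',l+ww/2,t+h/2,35,C)),rail(p2w('x',l,t+h/2,35,C)),rail(p2w('x',l+ww,t+h/2,35,C)))
"
```

```text
tcp [364.4  98.7  50.2] rail (-148.1, -100.7) [ 0.3  0.3 -0.4]
scene [221, 195, 28, 23] 0.97 mid z20 -> (-79.4, -116.2)
scene [253, 239, 27, 32] 0.66 mid z20 -> (-52.5, -334.9)
top [228, 194, 26, 17] 0.93 mid z20 -> (-58.7, -95.9)
top [304, 200, 28, 25] 0.87 mid z20 -> (-57.9, -334.5)
[206. 228.  90.  90.] 0.65 (-71.7, -104.3) (-71.1, -147.7) (-72.0, -60.9)
[ 51. 284.  17.  22.] 0.54 (-41.9, -302.2) (-41.2, -311.9) (-42.4, -292.5)
```

Emit:
jog_arm(moves=[[0,0,-0.7,0,0,0,0.4],[0,0,-0.6,0,0,0,0.4],[0,0,-0.3,0,0,0,0.4],[0,0,0,0,0,0,0.4]])

```text
time_s: 21.05
tcp_pos: [363.6, 98.8, -14.5]
tcp_rot: [-0.001, 0.057, 0.998, -0.0]
wrist_force: [-0.2, 0.1, 0.1]
finger_gap: 38.0
gripper_force: 0.0
```

Emit:
jog_arm(moves=[[0.2,-0.025,0,0,0,0,0.4],[0.2,-0.025,0,0,0,0,0.4],[0.2,-0.025,0,0,0,0,0.4],[0.2,-0.025,0,0,0,0,0.4],[0.2,-0.025,0,0,0,0,0.4],[0.2,-0.025,0,0,0,0,0.4],[0,0,0,0,0,0,0.4]])

```text
time_s: 21.92
tcp_pos: [413.2, 93.0, -13.7]
tcp_rot: [0.0, 0.057, 0.998, 0.0]
wrist_force: [0.0, 0.1, 0.4]
finger_gap: 38.0
gripper_force: 0.0
```

```bash
python3 -c "
from h import *
tins()
C=cal('wrist');C[2][2,3]+=35
w=snap('wrist','w14.png')
for n in ('stray_tin','end_stop'):
  for b in cams.boxes_of(n,'wrist'):
    l,t,ww,h=b['rect'];print(n,np.round(b['rect']),b['p'],rail(p2w('x',l+ww/2,t+h/2,35,C)),rail(p2w('x',l,t+h/2,35,C)),rail(p2w('x',l+ww,t+h/2,35,C)))
"
```

```text
tcp [413.2  93.  -13.7] rail (-98.9, -100.3) [0.  0.1 0.4]
scene [252, 242, 30, 27] 0.82 mid z20 -> (-54.5, -337.0)
scene [232, 192, 24, 22] 0.7 mid z20 -> (-45.6, -108.7)
scene [237, 154, 14, 14] 0.64 mid z20 -> (28.9, 100.0)
top [304, 198, 29, 28] 0.65 mid z20 -> (-59.3, -335.3)
top [230, 184, 20, 10] 0.43 mid z20 -> (-16.2, -91.0)
stray_tin [208. 238.  91.  82.] 0.67 (-56.3, -101.1) (-55.8, -134.5) (-56.6, -67.7)
end_stop [205. 237.  96.  84.] 0.68 (-56.4, -101.7) (-55.8, -136.7) (-56.7, -66.7)
end_stop [397. 306.  40.  78.] 0.33 (5.8, 32.6) (5.0, 15.5) (6.7, 50.0)
```

Emit:
jog_arm(moves=[[0.2,-0.025,0,0,0,0,0.4],[0.2,-0.025,0,0,0,0,0.4],[0.2,-0.025,0,0,0,0,0.4],[0.2,-0.025,0,0,0,0,0.4],[0.2,-0.025,0,0,0,0,0.4],[0.1,-0.0125,0,0,0,0,0.4],[0,0,0,0,0,0,0.4]])

```text
time_s: 23.15
tcp_pos: [456.9, 87.5, -13.7]
tcp_rot: [0.0, 0.057, 0.998, 0.0]
wrist_force: [-0.1, 0.5, 0.4]
finger_gap: 38.2
gripper_force: 0.0
```

Emit:
jog_arm(moves=[[0.06,-0.007,0,0,0,0,0.4],[0,0,0,0,0,0,0.4],[0,0,0,0,0,0,0.4]])

```text
time_s: 23.52
tcp_pos: [458.7, 87.2, -13.8]
tcp_rot: [0.0, 0.057, 0.998, -0.0]
wrist_force: [-0.2, 0.8, 0.2]
finger_gap: 38.3
gripper_force: 0.1
```

Emit:
jog_arm(moves=[[0.06,-0.007,0,0,0,0,0.4],[0,0,0,0,0,0,0.4],[0,0,0,0,0,0,0.4]])

```text
time_s: 23.9
tcp_pos: [461.3, 86.9, -13.8]
tcp_rot: [0.0, 0.057, 0.998, -0.0]
wrist_force: [-1.0, 0.2, -0.6]
finger_gap: 37.8
gripper_force: 0.1
```

Emit:
jog_arm(moves=[[0.06,-0.007,0,0,0,0,0.4],[0,0,0,0,0,0,0.4],[0,0,0,0,0,0,0.4]])

```text
time_s: 24.28
tcp_pos: [463.7, 86.6, -13.8]
tcp_rot: [0.0, 0.057, 0.998, -0.0]
wrist_force: [0.6, 1.7, -1.4]
finger_gap: 37.9
gripper_force: 0.1
```

Emit:
jog_arm(moves=[[0.06,-0.007,0,0,0,0,0.4],[0,0,0,0,0,0,0.4],[0,0,0,0,0,0,0.4]])

```text
time_s: 24.65
tcp_pos: [466.1, 86.4, -13.8]
tcp_rot: [0.0, 0.057, 0.998, -0.0]
wrist_force: [-0.7, -0.5, -0.1]
finger_gap: 38.2
gripper_force: 0.1
```

```bash
python3 -c "
from h import *
tins()
b=cams.get_image('scene')
for r in range(160,212,1): print(r,''.join(' .:-=+*%@'[min(8,int(b[r,x].mean()/28))] for x in range(225,300)))
"
```

```text
tcp [466.1  86.4 -13.8] rail (-45.7, -100.2) [-0.7 -0.5 -0.1]
scene [253, 242, 26, 28] 0.86 mid z20 -> (-55.2, -339.4)
scene [248, 188, 22, 24] 0.52 mid z20 -> (7.6, -114.7)
top [302, 200, 31, 25] 0.67 mid z20 -> (-59.4, -330.9)
top [238, 170, 12, 4] 0.59 mid z20 -> (35.6, -93.4)
160 -:.::....:::...... .....:::. .:--------:--::::::-----==--:::::::--:::::::--
161 :.:.:.. .::-::::::.:::::--:. .-----------:-::::::--::----::::::::--::::::--
162 :.:::.. ..::-----------:-:   .--------------:::::-:::::---:::::::--:::::---
163 :.::.:.   ...:--------::..  ..::------------:::::-:::::---::::::::---------
164 .......      ...:::...       ...------------:::::-:::::---:::::::----------
165 : ......                        ::----------:::::-::::::---:::::::---::----
166 -   .....              .        .:---------------:-::::::--::::::---:::::-=
167 -    .....                   .   .-----------------:::::::-::::::---:::::--
168 -.... .:. .                      :=-----------:---:::::::---:::::---::::::-
169 -.... ...         .   .         .-+=--------------::::::::--:::::---::::::-
170 =........      
[... 2640 characters left out ...]
*+:     .-==-----==---=====----=-==-... . .-+***************
204 *****************-.....:===------=========-:::::::.  .    .=***************
205 *****************-::-::-===-------======--:....       .....-***************
206 *****************=--+=--==--:::---===-:::..         ..:--:::+**************
207 *****************+-----------:::::-=-...     .       .-++++:-+*************
208 ******************=-----------------.                .-*%%*-:=*************
209 ******************+-----------=-----.                 -+%%*+:-+************
210 *******************+----------=-----.         .       :=****=:=************
211 ********************=--------------:.                 .:=*%%+:-************
```

Emit:
jog_arm(moves=[[0.06,-0.007,0,0,0,0,0.4],[0,0,0,0,0,0,0.4],[0,0,0,0,0,0,0.4]])

```text
time_s: 25.28
tcp_pos: [468.4, 86.1, -13.8]
tcp_rot: [0.0, 0.057, 0.998, -0.0]
wrist_force: [-0.3, -0.5, -1.2]
finger_gap: 38.1
gripper_force: 0.2
```

Emit:
jog_arm(moves=[[0.06,-0.007,0,0,0,0,0.4],[0,0,0,0,0,0,0.4],[0,0,0,0,0,0,0.4]])

```text
time_s: 25.65
tcp_pos: [468.6, 86.0, -14.2]
tcp_rot: [-0.003, 0.057, 0.998, -0.0]
wrist_force: [-6.9, 0.2, 5.3]
finger_gap: 37.9
gripper_force: 3.8
```

The tin is seated against the bar (Fx about -7 N). I'll retreat, lift, shut the fingers and go to the right of the stop plate.

Emit:
jog_arm(moves=[[-0.3,0.04,0,0,0,0,0.4],[-0.4,0.05,0,0,0,0,0.4],[0,0,0.8,0,0,0,0],[0,0,0.8,0,0,0,0],[0.5,-1,0,0,0,0,0],[0.5,-1,0,0,0,0,0],[0.53,-0.95,0,0,0,0,0],[0,0,0,0,0,0,0]])

```text
time_s: 26.65
tcp_pos: [504.4, -30.3, 50.5]
tcp_rot: [0.001, 0.058, 0.998, -0.0]
wrist_force: [-0.9, 0.2, 0.2]
finger_gap: 0.4
gripper_force: 0.0
```

```bash
python3 -c "
from h import *
tins()
C=cal('wrist');C[2][2,3]+=35
w=snap('wrist','w15.png');g=w.mean(2)
for n in ('stray_tin','end_stop','stop_back','paddle'):
  for b in cams.boxes_of(n,'wrist'):
    l,t,ww,h=b['rect'];print(n,np.round(b['rect']),round(b['p'],2),rail(p2w('x',l+ww/2,t+h/2,42,C)),rail(p2w('x',l,t,42,C)),rail(p2w('x',l+ww,t+h,42,C)))
for r in range(140,262,4): print(r,''.join(' .:-=+*%@'[min(8,int(g[r,x]/28))] for x in range(200,460,2)))
"
```

```text
tcp [504.4 -30.3  50.5] rail (7.0, -211.1) [-0.9  0.2  0.2]
scene [252, 243, 29, 27] 0.82 mid z20 -> (-56.5, -339.5)
scene [190, 145, 17, 25] 0.65 mid z20 -> (-127.8, 179.3)
scene [245, 189, 22, 23] 0.58 mid z20 -> (-3.0, -112.6)
top [311, 198, 21, 29] 0.92 mid z20 -> (-59.8, -344.5)
top [231, 169, 22, 26] 0.59 mid z20 -> (4.7, -91.1)
stray_tin [ 29.  71. 129. 115.] 0.87 (-55.6, -346.0) (-103.6, -398.1) (-6.3, -293.8)
stray_tin [326. 155. 121. 105.] 0.69 (10.8, -92.1) (-35.0, -149.9) (63.1, -24.6)
end_stop [293. 185.  20.  50.] 0.89 (14.2, -166.9) (-8.4, -176.9) (38.0, -156.6)
stop_back [294. 184.  21.  51.] 0.68 (13.5, -165.0) (-9.6, -175.5) (37.8, -153.9)
140 ++*++++++++*+++++++++++**++*++++++++*+***++***+*++++***+*+*++++*++++*++++++*+**+++*+++++*++++++**+***+*++++*+*++++++++++*+++++++++
144 ++++++++++++++++*++*++++*+++++++++*++++++++++++++++++++*****++++*+++**+**+**+*++*+**+****+**++*+++*++++*++**++++*+++++++++++++++++
148 ++++++**+++++++++*+++++*+++++++++++*++++++++++++*+*++*+++*++++++*+***+*++++*+****+++++*++++++**++++*+*++++++++++*+*+++++++++++++++
152 +++++***++++**+++++++++++
[... 3050 characters left out ...]
*****+%--::*::::--------:
244                                                                    .-::--:%%=++%%%%%%%%%%=-*%*******+%*******%+-::==:::::::::::::+
248                                                                      ::::::=%*++**%%%%%%*%%*%*+++***+*****%=+:::*+:-::::::::::::::
252                         ..   ..                                       -:-::::+**++**+**%%%%%%*%+******%%==::::%------------:::::::
256                         .:   :.                                        -=::::::-%%+*+*+*******%%%*++*:-:::-%--=--=--------:-------
260                         .:   :.                                         -==-====++-+%*+++++===--------**==+===+========*+++++====-
```

The tin stands at rail about (5,-92), with the plate's back near y = -176. The finger at (7,-211) is right for it, so I'll go down and push left.

Emit:
jog_arm(moves=[[0,0,-0.6,0,0,0,0],[0,0,-0.6,0,0,0,0],[0,0,-0.3,0,0,0,0],[0,0,0,0,0,0,0]])

```text
time_s: 27.6
tcp_pos: [503.0, -28.3, -10.7]
tcp_rot: [-0.001, 0.057, 0.998, 0.0]
wrist_force: [0.1, 0.2, 0.5]
finger_gap: 0.6
gripper_force: 0.0
```

Emit:
jog_arm(moves=[[0.013,0.1,0,0,0,0,0],[0.025,0.2,0,0,0,0,0],[0.025,0.2,0,0,0,0,0],[0.025,0.2,0,0,0,0,0],[0.025,0.2,0,0,0,0,0],[0,0,0,0,0,0,0]])

```text
time_s: 28.35
tcp_pos: [508.7, 7.0, -9.5]
tcp_rot: [0.0, 0.056, 0.998, -0.001]
wrist_force: [-1.3, -3.9, 1.2]
finger_gap: 0.2
gripper_force: 2.1
```

Emit:
jog_arm(moves=[[0.02,0.15,0,0,0,0,0],[0.02,0.15,0,0,0,0,0],[0.02,0.15,0,0,0,0,0],[0,0,0,0,0,0,0]])

```text
time_s: 28.85
tcp_pos: [511.0, 24.3, -9.6]
tcp_rot: [0.0, 0.056, 0.998, -0.001]
wrist_force: [-0.9, -6.4, 0.6]
finger_gap: 0.5
gripper_force: 3.3
```

Emit:
jog_arm(moves=[[0.01,0.08,0,0,0,0,0],[0.01,0.08,0,0,0,0,0],[0,0,0,0,0,0,0]])

```text
time_s: 29.22
tcp_pos: [511.8, 30.3, -9.6]
tcp_rot: [0.0, 0.056, 0.998, -0.002]
wrist_force: [-1.1, -8.0, 0.8]
finger_gap: 0.9
gripper_force: 3.8
```

Emit:
jog_arm(moves=[[0.01,0.07,0,0,0,0,0],[0,0,0,0,0,0,0],[0,0,0,0,0,0,0]])

```text
time_s: 29.6
tcp_pos: [512.1, 32.8, -9.6]
tcp_rot: [0.0, 0.056, 0.998, -0.002]
wrist_force: [-1.6, -9.1, 1.7]
finger_gap: 0.7
gripper_force: 4.4
```

Emit:
jog_arm(moves=[[0.006,0.05,0,0,0,0,0],[0,0,0,0,0,0,0],[0,0,0,0,0,0,0]])

```text
time_s: 29.98
tcp_pos: [512.3, 34.4, -9.6]
tcp_rot: [0.0, 0.056, 0.998, -0.002]
wrist_force: [-1.0, -11.0, 1.1]
finger_gap: 0.6
gripper_force: 5.1
```

Emit:
jog_arm(moves=[[0.006,0.05,0,0,0,0,0],[0,0,0,0,0,0,0],[0,0,0,0,0,0,0]])

```text
time_s: 30.35
tcp_pos: [512.7, 37.1, -9.7]
tcp_rot: [0.0, 0.057, 0.998, -0.002]
wrist_force: [-0.0, -8.0, 0.0]
finger_gap: 0.3
gripper_force: 3.7
```

Emit:
jog_arm(moves=[[0.006,0.05,0,0,0,0,0],[0,0,0,0,0,0,0],[0,0,0,0,0,0,0]])

```text
time_s: 30.72
tcp_pos: [512.9, 38.8, -9.6]
tcp_rot: [0.0, 0.056, 0.998, -0.002]
wrist_force: [0.2, -9.0, 0.6]
finger_gap: 0.6
gripper_force: 4.4
```

```bash
python3 -c "
from h import *
tins()
C=cal('wrist');C[2][2,3]+=35
w=snap('wrist','w16.png');g=w.mean(2)
for n in ('stray_tin','end_stop'):
  for b in cams.boxes_of(n,'wrist'):
    l,t,ww,h=b['rect'];print(n,np.round(b['rect']),round(b['p'],2),rail(p2w('x',l+ww/2,t+h/2,42,C)),rail(p2w('x',l,t,42,C)),rail(p2w('x',l+ww,t+h,42,C)))
for r in range(150,242,4): print(r,''.join(' .:-=+*%@'[min(8,int(g[r,x]/28))] for x in range(230,500,2)))
"
```

```text
tcp [512.9  38.8  -9.6] rail (6.8, -141.5) [ 0.2 -9.   0.6]
scene [254, 242, 25, 28] 0.56 mid z20 -> (-55.6, -339.1)
scene [243, 186, 19, 22] 0.47 mid z20 -> (-8.2, -93.2)
top [303, 198, 31, 25] 0.68 mid z20 -> (-54.3, -333.4)
top [229, 188, 19, 6] 0.49 mid z20 -> (-23.9, -85.6)
stray_tin [  0.  79.  37. 111.] 0.64 (-53.2, -299.8) (-89.2, -307.9) (-15.1, -292.5)
stray_tin [280. 162. 150. 146.] 0.57 (13.8, -72.6) (-36.0, -126.5) (73.9, -6.5)
stray_tin [112. 202. 172. 115.] 0.29 (34.2, -182.0) (-7.3, -239.4) (81.4, -119.1)
150 ********++**+*******++*+*++*+*+++*++*+*++****++*+***+*++**+++*+*+**++++++++++*+*+++++++++*+++++++++**++++++++++*++*++++++++++++++++++++
154 *+**++***++**++++++**+***+*++***++****+****++**+**+++++**+++++*++++*+++++++*+*+**+++**++**++++*+++++**+**+++++++++++*++++++++++++++++++
158 ++*++****+***+*****++++**++++*+***+++++++*+++**++**+++++**+*+*++*++***+*+*******+**++++*++++++*+*++*+++*+*+++*+*+++*+++++++++++++++++++
162 *+**+*+**+***++*+++++*+**+*+++*+++*++++++**+*****+=====+++=++=++*++***+*+++*+*+**++*++++++*+++*++*+++++*+*+****=++-:::===+++*++++++++++
166 +*+++****
[... 1943 characters left out ...]
+%*
222 -----:--:       .-.       .:.*+-+++%%%%%%%%***%%%%%+%%%%+-+%%%%%*%+%+%=%%%%****%%%@%*****%-+::*:::@ ..:::*+*+*%%%%%%***%%%%%%%%*%**:@=%
226 :-:-:-:     .              :+%:+*+%%%%%%%%***%%%%%%+%%%%+%%*++%%+*%%%%%*********%%%@+*******%%=-::@ .:::***+*%%%%%****%%%%%%%*%*%%%%%=+
230 -----:                     -%*++**%%%%%%%+**%%%%%%%%%++%%%%%*%%**%*%%%%%*%%*****%%%%@+*******%:-::%::::+%++*%%%%%%**%%%%%%%%%%%**%*%*%%
234 :-:-:       .              +*=+-+%%%%%%%***%%%%%%%%%%%*%%%%%%%%%%*%%%%%%%%*%******%%%+*****++%:-::*-::-%=*=%%%%%%***%%%%=          :%%%
238             .                                     -%%%%%%%%%%*%*%%%%%%%****%******%%%+*****+*%--:.%::.***=%%%%%%+**%%%%         .:..
```

The plate touches the third tin, with a gap of a few mm to the second still open. I'll push on in small steps.

Emit:
jog_arm(moves=[[0.006,0.05,0,0,0,0,0],[0.006,0.05,0,0,0,0,0],[0,0,0,0,0,0,0],[0,0,0,0,0,0,0]])

```text
time_s: 31.58
tcp_pos: [513.4, 42.3, -9.6]
tcp_rot: [0.0, 0.056, 0.998, -0.002]
wrist_force: [-1.1, -10.5, 1.2]
finger_gap: 0.4
gripper_force: 5.3
```

Emit:
jog_arm(moves=[[0.006,0.05,0,0,0,0,0],[0,0,0,0,0,0,0],[0,0,0,0,0,0,0]])

```text
time_s: 31.95
tcp_pos: [513.5, 43.3, -9.7]
tcp_rot: [0.0, 0.056, 0.998, -0.003]
wrist_force: [-0.2, -14.4, 0.9]
finger_gap: 0.3
gripper_force: 7.0
```

Emit:
jog_arm(moves=[[0.006,0.05,0,0,0,0,0],[0,0,0,0,0,0,0],[0,0,0,0,0,0,0]])

```text
time_s: 32.33
tcp_pos: [513.5, 43.3, -9.7]
tcp_rot: [-0.0, 0.056, 0.998, -0.005]
wrist_force: [-1.4, -20.6, 2.2]
finger_gap: 0.1
gripper_force: 10.6
```

Emit:
jog_arm(moves=[[0.006,0.05,0,0,0,0,0],[0,0,0,0,0,0,0],[0,0,0,0,0,0,0]])

```text
time_s: 32.7
tcp_pos: [513.5, 43.3, -9.7]
tcp_rot: [-0.001, 0.055, 0.998, -0.007]
wrist_force: [-3.0, -28.7, 3.7]
finger_gap: 0.4
gripper_force: 14.3
```

Emit:
jog_arm(moves=[[-0.012,-0.1,0,0,0,0,0],[-0.012,-0.1,0,0,0,0,0],[-0.06,-0.5,0,0,0,0,0],[0,0,0.8,0,0,0,0],[0,0,1,0,0,0,0],[-0.5,0.6,1,0,0,0,0],[-0.5,0.6,0.6,0,0,0,0],[0,0,0,0,0,0,0]])

```text
time_s: 33.7
tcp_pos: [471.4, 72.3, 128.6]
tcp_rot: [0.002, 0.055, 0.998, 0.001]
wrist_force: [-0.3, 0.3, -0.0]
finger_gap: 0.6
gripper_force: 0.0
```

```bash
python3 -c "
from h import *
tins()
C=cal('wrist');C[2][2,3]+=35
w=snap('wrist','w17.png');g=w.mean(2)
for n in ('stray_tin','end_stop'):
  for b in cams.boxes_of(n,'wrist'):
    l,t,ww,h=b['rect'];print(n,np.round(b['rect']),round(b['p'],2),rail(p2w('x',l+ww/2,t+h/2,38,C)))
for r in range(150,262,3): print(r,''.join(' .:-=+*%@'[min(8,int(g[r,x]/28))] for x in range(180,480,2)))
"
```

```text
tcp [471.4  72.3 128.6] rail (-38.6, -113.4) [-0.3  0.3 -0. ]
scene [245, 183, 22, 24] 0.82 mid z20 -> (6.4, -85.8)
scene [254, 244, 27, 27] 0.61 mid z20 -> (-53.1, -341.2)
top [303, 198, 33, 27] 0.55 mid z20 -> (-55.8, -337.9)
stray_tin [250. 185.  80.  54.] 0.66 (-3.6, -75.3)
stray_tin [  4. 127.  99.  83.] 0.55 (-52.2, -350.2)
end_stop [241. 208.  11.  16.] 0.63 (1.9, -125.9)
150 *****++*****++***++****+++**++*+****+****+******+++++++***++*****************++++++++++++*++++++++++++**++++**+*********++++*+******+*******+*********
153 +*+*++*+++++**+**++***+*+******+++***********+*++++++**++**************+********++++*******+*++++++++*****+***+*****++****+++++***********************
156 **+****++****++*****+*+*+**+*+*+*+******+***++++++++**++*+*+***********************************+++++*****+***++*+********++++++++***+++***************
159 +++**+*+****+**++******+*+++*++++++++*++****++*+*+**+*++++*++*****+**************************+*+**+***********+***+******+++*++**+*********+*****+*++*
162 +*+*+**+******+**+++**+**++++*+++**++*+**+**+++*+***********************+**++*****************
[... 4471 characters left out ...]
         *+%*%%%@*****%*************+=::+:::.:*+=%%%%%******************%       
252                                   .. . ..                                       -=*%%*%%%%****************%::*::-:-.+*++%%%%%%%***************:       
255                                   .. . :.                                        ==**%%***%***********++-::==:::::::+++=+*%**%**************+-        
258                                   .:   :.                                        .*++***%************+=::+-  .........=*+++*%%********%**%=::-        
261                                   .: . :.                                         :++*++*+*++++*+=+=:::+:::::::::::.....--..:..               .. .....
```

All three tins stand in one even row (rim pitch 80 and 79 px, top edges level at row 192). The plate is against the third tin and 28 N did not move it further, so I'm handing in.

```bash
python3 -c "
from h import *
print(workorder.close_job())"
```

```text
the job is handed in; nothing more can be done
None
```

The job is handed in: the stop was pushed all the way back, the white tin was slid in against the bar, and the stop was pushed up until it held all three tins snugly. That rests on the final pictures and forces; the hand-in returned no verdict.

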